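Set out the kit for one camera unit

ROBOT

A 7-joint arm with a two-finger parallel gripper is mounted at the origin on the work surface. World frame = base frame: x ahead of the robot, y to its left, z up, the work surface at z = 0. Lengths are in m, angles in degrees, forces in N, time in s.
With the tool pointing down it reaches from about 0.4 to 0.85 m from the base axis. Payload 6.9 kg.
Tool frame: the origin (TCP) lies between the finger pads; the fingertips stand 11 mm ahead of it and the grasp point (between the pads) lies 8 mm behind it; x points along the fingers, y is the direction in which the jaws open and shut, and the axes are right-handed (so a half turn about x gives the same grasp; the last joint's range is limited). The gripper opens to 85 mm and grips with 20 to 120 N. Pads are 22 mm wide; open, the fingers measure 114 mm over their backs; the gripper's body (76 mm by 85 mm) begins 54 mm behind the grasp point. The pads swing forward as they close: fully open they stand 13 mm farther back than shut.
Start: joints at [76.92, 29.078, -13.613, 85.955, 7.202, 65.827, -8.869], TCP at [0.205, -0.591, 0.242] pointing down, gripper open.
Joint ranges: [-176.47, 176.47], [-13.61, 117.27], [-81.72, 77.17], [0.22, 143.17], [-87.28, 267.28], [10, 112.55], [-165.47, 165.47]. Speed limits (degrees/s): [136.94, 136.94, 180, 180, 180, 180, 180].

INTERFACE

Orientations are given as [roll, pitch, yaw] about the fixed x, y, z axes, in that order (R = Rz(yaw) Ry(pitch) Rx(roll)).
In Python, from workcell import sense, grab_frame, workorder gives the robot as it stands. The module is installed in compiled form; this text tells all that it offers.
- The arm moves only by the tool send_rows, never from a script. Its argument "targets" is a list of rows, each an object with "translation": the shift along the tool's x, y, z in cm, a list of three; "delta_rot": the turn, a rotation vector about the tool's x, y, z in rad, a list of three; "grip": the opening, from 0 (shut) to 1 (fully open). A call has 1 to 10 rows; each row is the pose to reach, as a shift and turn from the pose commanded when the call began, along the tool's axes at that moment; what a row does not reach only later rows make up. A row lasts 1/8 s, in which the tool goes at most 62.5 mm and 10.7 degrees, less where a joint would pass 70% of its speed; a pose out of reach is approached as far as the arm can. A call with a gripper value outside its range is refused whole. The fingers move at their own pace and stop on an object; "newtons" is the grip in N (left out, the last holds). Time passes only in rows, so rows that repeat a pose let the fingers close. It gives the time, the measured TCP pose, the force and the opening at its end, in the units of the state.
- sense(): the state, without advancing time (a new reading comes with each control period).
- grab_frame(name): name is "scene" or "top" or "wrist"; returns a dict with "img" (400x640x3 uint8, blue, green, red), "z_map" (400x640 float32, m along the optical axis (not along the pixel's ray), 0 where there is no reading), "fx", "fy", "cx", "cy" (pixels), "xyz" and "orientation" of the camera in the world. Camera axes: x right, y down, z forward; pixel columns grow to the right and rows downward; lengths in m; the calibration is good to about 2 mm. A picture is of the moment at which its call begins.
- workorder.close_job(): hands the job in, once; it reports no verdict.
The state is a dict: "time_s": time; "q": joint angles; "qvel": joint speeds; "joint_efforts": joint torques, N m; "position": TCP position; "tool_rot": TCP orientation; "wrist_force": force on the tool from outside, world axes, zero at the start; "moment": the same for the moment, N m; "width": opening from 0.0 (shut) to 1.0 (fully open).
Only numpy, scipy, OpenCV 4.12 (cv2) and the standard library are available. Lean on these libraries where they do the work, as an engineer would, in place of code of your own. Each camera call takes 0.05 s, during which the arm holds its last target.

TASK

Set out the camera kit on the grey strip with three outlined fields: stand the lens barrel in the middle field, the heat sink in the field between it and the aluminium housing, and the round dish in the field between it and the grey power unit, each centred in its field. Stack the loose square dish on the like square dish fixed to the steel plate, fully nested. Set each thing down upright without dropping it, and leave the two brass standoffs where they are.

Things in the scene. Friction and masses are not known exactly. Their poses are not given: they have to be found in the camera images.
- kit_strip: Fixed flat light-grey strip on the bench, 110 (x) by 310 (y) by 3 mm thick, running across in front of the robot. Three white-outlined 90 mm square fields, centred at y = -100, 0 and +100 mm from its origin (centre of its underside, on the bench). The housing stands beyond one end, the power unit beyond the other; which end varies. Things in a field rest 3 mm above the bench.
- housing: Fixed aluminium camera housing, a block 100 (x) by 60 (y) by 60 mm high with a black-framed green display window and a round camera port on top. Origin: centre of its underside. It stands about 208 mm from the strip's centre, beyond either the +y or the -y end of the strip.
- power_unit: Fixed grey plastic power unit, 90 (x) by 60 (y) by 35 mm high, black slots on top. Origin: centre of its underside. It stands beyond the other end of the strip from the housing.
- lens_barrel: Loose black round lens barrel, 50 mm tall, standing upright with its dark glass on top: foot 36 mm diameter up to 12 mm, then 44 mm diameter from 14 mm to the top. 90 to 160 g. Origin: centre of its underside, z up along its axis.
- heat_sink: Loose square aluminium heat sink, 50 by 50 mm and 26 mm high, with upright fins running along its x. Grip it across either pair of sides. 90 to 160 g. Origin: centre of its underside, x and y along its sides.
- round_dish: Loose empty off-white round screw dish, 60 mm outer diameter, 26 mm high, wall 3 mm, straight sides, flat bottom. It does not nest in the square dish. 35 to 70 g. Origin: centre of its underside.
- square_dish: Loose empty off-white square screw dish, 60 by 60 mm outside, 26 mm high, wall 3 mm. Its walls begin 6 mm up; below is a 44 by 44 mm foot, 6 mm deep, that drops into the 54 by 54 mm mouth of a like dish (5 mm play each way). 45 to 80 g. Origin: centre of the foot's underside, x and y along its sides.
- dish_stand: Steel plate 84 by 84 by 4 mm, fixed, with a square dish like the loose one fixed on it: 60 by 60 mm outside, mouth 54 by 54 mm, rim 30 mm above the bench. Origin: centre of the plate's underside, on the bench; x and y along the sides. A dish nested on it has its origin 24 mm above this one, with its walls resting on the rim.
- standoff_a: Bystander: small loose brass standoff, 14 mm wide, 22 mm tall, standing on the bench on the robot's side of the loose things. Origin: centre of its underside. Not to be moved.
- standoff_b: Bystander: a second brass standoff like standoff_a, 14 mm wide, 22 mm tall, standing a hand's width from it. Origin: centre of its underside. Not to be moved.
Things that resemble listed ones, but are neither listed nor needed, are in the scene too. What is shaped like the heat_sink but green or pink is not meant.

How it is judged:
By the outcome, as a careful person would: the job done as asked, in the order asked, and still so for the second after the job is handed in, with the robot touching nothing.
It also fails if it takes over 88 s, if anything falls off the work surface, if the arm or the gripper's body presses on something with over 40 N, if the wrist force passes 120 N, or if a joint passes its speed limit or range.

## Working session

There is one attempt and no reset: what is moved stays moved. The work goes in short steps, Python scripts to look and compute and a tool call to move; the robot and the scene stay as the last step left them, time stands still between calls to the robot, and variables do not carry over. Pictures are saved under pics/ and viewed, and the job is handed in when it is done.

Besides the shell and the picture viewer there is one more tool, called by a JSON object that holds its "name" and its "arguments", one argument or row to a line. send_rows: Moves the arm, as the interface text tells. Its arguments: {"type":"object","properties":{"targets":{"type":"array"},"newtons":{"type":"number"}},"required":["targets"]}

```bash
mkdir -p pics
cat > h.py <<'E'
import numpy as np, cv2
from scipy.spatial.transform import Rotation as R
from workcell import sense, grab_frame, workorder
def rot(o): return R.from_euler('xyz',o,degrees=True).as_matrix()
def save(f,n): cv2.imwrite('pics/'+n,f['img'])
def ray(f,u,v):
    d=np.array([(u-f['cx'])/f['fx'],(v-f['cy'])/f['fy'],1.0]); return rot(f['orientation'])@d
def onplane(f,u,v,z):
    d=ray(f,u,v); p=np.array(f['xyz']); return p+d*(z-p[2])/d[2]
def cloud(f):
    z=f['z_map']; vv,uu=np.mgrid[0:400,0:640]
    P=np.stack([(uu-f['cx'])/f['fx']*z,(vv-f['cy'])/f['fy']*z,z],-1)
    W=P@rot(f['orientation']).T+np.array(f['xyz']); W[z==0]=np.nan; return W
def proj(f,p):
    c=rot(f['orientation']).T@(np.array(p)-np.array(f['xyz'])); return f['fx']*c[0]/c[2]+f['cx'],f['fy']*c[1]/c[2]+f['cy']
E
python3 - <<'E'
from h import *
import pickle
for n in ['scene','top','wrist']:
    f=grab_frame(n); save(f,n+'0.png'); pickle.dump(f,open(n+'0.pkl','wb'))
    print(n,{k:f[k] for k in ['fx','fy','cx','cy','xyz','orientation']})
print(sense())
E
```

```text
scene {'fx': 385.08537176902774, 'fy': 385.08537176902774, 'cx': 317.6154722849984, 'cy': 198.56256992959416, 'xyz': array([ 0.89786741, -0.27830808,  0.7146957 ]), 'orientation': array([-146.92211208,    0.26365051,   53.92289458])}
top {'fx': 471.7660411426046, 'fy': 471.7660411426046, 'cx': 315.1766784418926, 'cy': 198.45973559215884, 'xyz': array([ 0.31205669, -0.01653055,  1.23955405]), 'orientation': array([-1.70702742e+02, -1.53124420e-02, -9.15969008e+01])}
wrist {'fx': 293.8566291986282, 'fy': 293.8566291986282, 'cx': 314.039815976178, 'cy': 194.94719134687418, 'xyz': array([ 0.2777626 , -0.56407467,  0.37455702]), 'orientation': array([ 1.62218020e+02,  1.09966141e-01, -7.08958866e+01])}
{'time_s': 0.15, 'q': array([ 76.92050463,  29.11238308, -13.61115679,  85.99418659,
         7.20367903,  65.83010202,  -8.86902082]), 'qvel': array([-0.02257646, -0.14166558,  0.02416485, -0.24698858,  0.02357743,
        0.05288056,  0.00228024]), 'joint_efforts': array([-1.96678891e-03, -6.21011925e+01, -2.18938328e+00, -2.49838096e+01,
        1.26590364e-02,  9.13121738e-03,  4.32494505e-05]), 'position': array([ 0.20457488, -0.59017656,  0.24166096]), 'tool_rot': array([-87.94085784,  89.92224947, 111.1854462 ]), 'wrist_force': array([ 0.03113228, -0.07480289, -0.85096676]), 'moment': array([ 0.02282616, -0.04396465,  0.0236564 ]), 'width': 1.0036168650505968}
```

View pics/scene0.png

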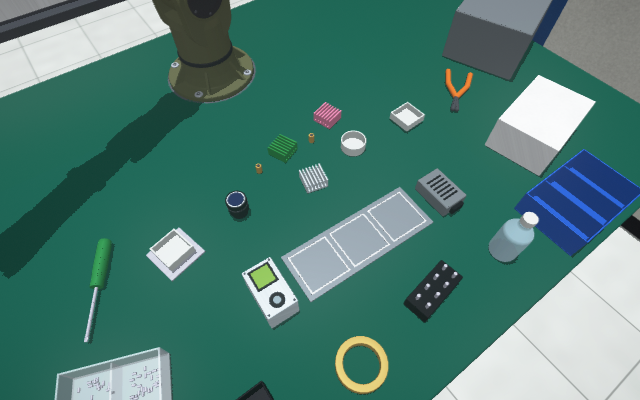

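View pics/top0.png

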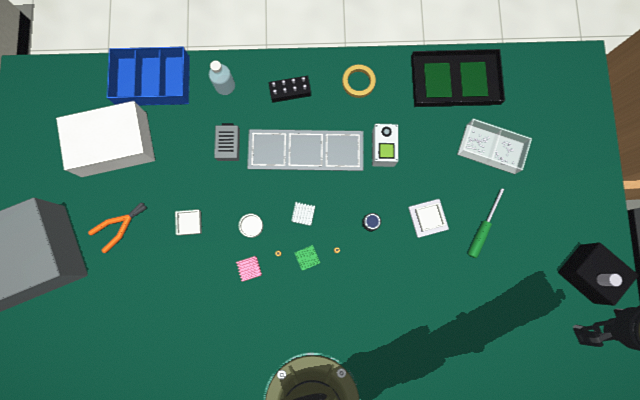

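View pics/wrist0.png

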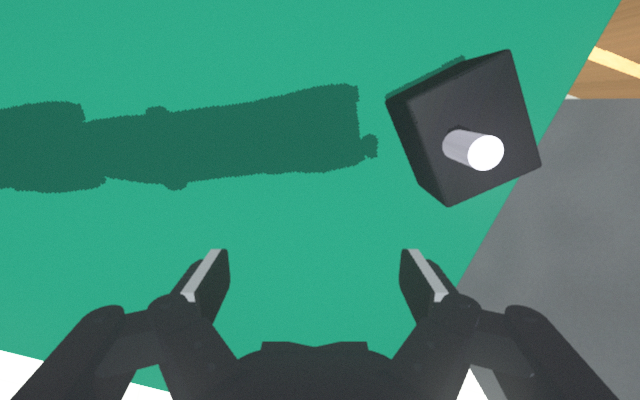

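The top view shows up = +x and left = +y.

- **Wanted:** lens barrel (372,222), silver heat sink (303,213), round dish (250,225), loose square dish (188,222).
- **Could be mistaken for them:** the green (307,258) and pink (249,269) finned blocks for the heat sink, and the dish on the plate (429,218) for the loose square dish.
- **Fixed things:** housing at the −y end (386,145), power unit at the +y end (227,142).
- **Standoffs:** (278,253) and (337,250).

Next I'll measure and take a close crop.

Run:
```python
from h import *
import pickle
f=pickle.load(open('top0.pkl','rb')); s=pickle.load(open('scene0.pkl','rb'))
c=f['img'][175:285,160:460]; cv2.imwrite('pics/crop_top.png',cv2.resize(c,None,fx=2.6,fy=2.6,interpolation=cv2.INTER_CUBIC))
c=s['img'][85:285,130:470]; cv2.imwrite('pics/crop_scene.png',cv2.resize(c,None,fx=2.3,fy=2.3,interpolation=cv2.INTER_CUBIC))
W=cloud(f); print('bench',np.nanmedian(W[290:320,200:260,2]))
hsv=cv2.cvtColor(f['img'],cv2.COLOR_BGR2HSV)
boxes={'sq':(168,205,208,242,26),'round':(233,208,270,242,26),'sink':(286,196,322,232,26),'lens':(355,206,390,238,50),'stand':(402,192,456,244,30),'sa':(270,246,286,260,22),'sb':(330,243,345,257,22),'strip':(244,126,367,174,3),'pu':(212,120,242,162,35),'hous':(370,120,402,168,60)}
for n,(a,b,c,d,h) in boxes.items():
    sub=f['img'][b:d,a:c]; H=hsv[b:d,a:c]
    green=(H[...,0]>65)&(H[...,0]<95)&(H[...,1]>110)
    m=(~green).astype(np.uint8)
    k,l,st,ce=cv2.connectedComponentsWithStats(m,connectivity=4); i=1+np.argmax(st[1:,4]); m=(l==i)
    w=W[b:d,a:c][m]; w=w[~np.isnan(w[:,2])]
    zt=np.percentile(w[:,2],95)
    # top-layer pts
    cnt=max(cv2.findContours(m.astype(np.uint8),cv2.RETR_EXTERNAL,cv2.CHAIN_APPROX_NONE)[0],key=cv2.contourArea).reshape(-1,2)+[a,b]
    q=np.array([onplane(f,u,v,h/1000)[:2] for u,v in cnt],np.float32)
    r=cv2.minAreaRect(q)
    t=w[w[:,2]>h/1000-0.008]
    rt=cv2.minAreaRect(t[:,:2].astype(np.float32)) if len(t)>4 else None
    print(n,'n',m.sum(),'ztop %.3f'%zt,'rayrect',np.round(r[0],4),np.round(r[1],3),round(r[2],1),'| depthTop',len(t),None if rt is None else (np.round(rt[0],4),np.round(rt[1],3),round(rt[2],1)))
```

```text
bench -0.0006424558586508589
sq n 662 ztop 0.027 rayrect [0.4587 0.3085] [0.065 0.068] 2.8 | depthTop 150 (array([0.4587, 0.3093]), array([0.06 , 0.061]), 2.6)
round n 500 ztop 0.026 rayrect [0.4454 0.1472] [0.065 0.062] 44.0 | depthTop 92 (array([0.4461, 0.1467]), array([0.058, 0.056]), 43.7)
sink n 440 ztop 0.027 rayrect [0.4729 0.0104] [0.055 0.055] 77.0 | depthTop 177 (array([0.4741, 0.0096]), array([0.05, 0.05]), 76.5)
lens n 264 ztop 0.053 rayrect [ 0.4436 -0.1634] [0.043 0.044] 87.5 | depthTop 234 (array([ 0.4451, -0.1649]), array([0.041, 0.041]), 88.6)
stand n 1119 ztop 0.029 rayrect [ 0.4518 -0.3122] [0.086 0.088] 13.3 | depthTop 137 (array([ 0.4548, -0.3196]), array([0.06 , 0.062]), 12.9)
sa n 38 ztop 0.023 rayrect [0.3728 0.0776] [0.016 0.014] 43.9 | depthTop 22 (array([0.3722, 0.077 ]), array([0.011, 0.01 ]), 87.1)
sb n 38 ztop 0.024 rayrect [ 0.3763 -0.0728] [0.014 0.016] 43.0 | depthTop 20 (array([ 0.3756, -0.0748]), array([0.01, 0.01]), 0.1)
strip n 4736 ztop 0.006 rayrect [0.6495 0.0009] [0.313 0.113] 87.5 | depthTop 4697 (array([0.6507, 0.0007]), array([0.314, 0.116]), 87.7)
pu n 916 ztop 0.038 rayrect [0.6683 0.2071] [0.067 0.101] 88.4 | depthTop 768 (array([0.6722, 0.2088]), array([0.061, 0.098]), 88.1)
hous n 1154 ztop 0.063 rayrect [ 0.6415 -0.2066] [0.068 0.116] 87.3 | depthTop 875 (array([ 0.6472, -0.2103]), array([0.06 , 0.101]), 88.2)
```

View pics/crop_top.png

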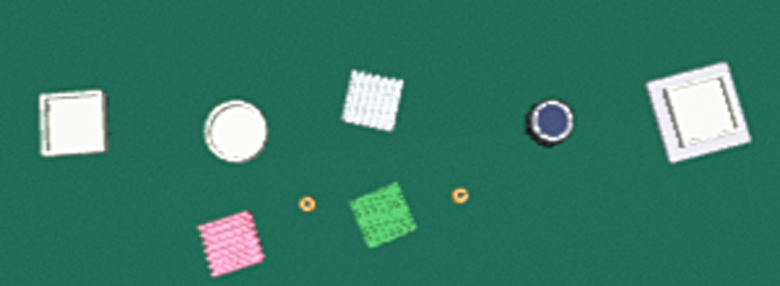

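View pics/crop_scene.png

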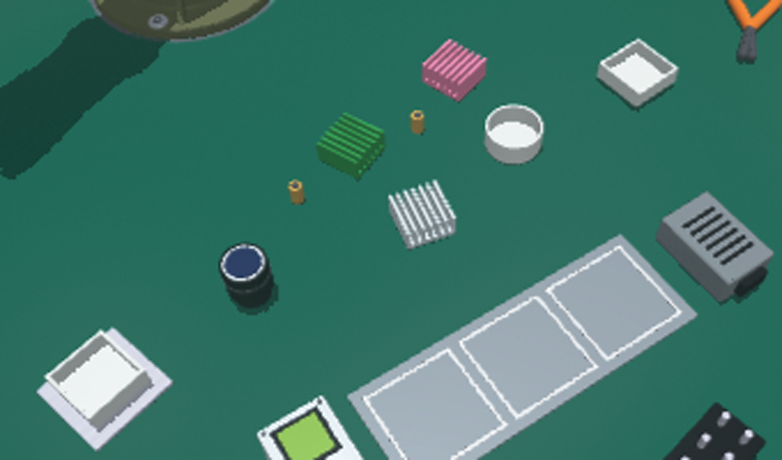

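The crops confirm the choices: the silver-white fins are the heat sink, and the loose square dish is the one without a plate, on the left. I'll cross-check with the scene camera and work out the first move.

Run:
```python
from h import *
import pickle
f=pickle.load(open('top0.pkl','rb')); s=pickle.load(open('scene0.pkl','rb'))
def rectZ(W,m,lo,hi):
    k=m&(W[...,2]>lo)&(W[...,2]<hi); k=cv2.morphologyEx(k.astype(np.uint8),cv2.MORPH_OPEN,np.ones((2,2)))>0
    p=W[k][:,:2].astype(np.float32); return len(p),p
exp={'sq':(.4587,.309,.018,.030),'round':(.446,.147,.018,.030),'sink':(.473,.010,.018,.030),'lens':(.444,-.164,.045,.056),'stand':(.453,-.318,.025,.034)}
for nm,F in (('top',f),('scene',s)):
    W=cloud(F); hsv=cv2.cvtColor(F['img'],cv2.COLOR_BGR2HSV)
    ng=~((hsv[...,0]>65)&(hsv[...,0]<95)&(hsv[...,1]>110))
    for n,(x,y,lo,hi) in exp.items():
        near=(np.hypot(W[...,0]-x,W[...,1]-y)<.05)
        c,p=rectZ(W,near,lo,hi)
        r=cv2.minAreaRect(p) ; print(nm,n,c,np.round(r[0],4),np.round(r[1],3),round(r[2],1),'circ',np.round(cv2.minEnclosingCircle(p)[0],4))
    # white outlines on strip
    near=(abs(W[...,0]-.65)<.07)&(abs(W[...,1])<.16)&(hsv[...,1]<40)&(hsv[...,2]>215)&(W[...,2]<.012)
    l=near.astype(np.uint8); n_,L,st,ce=cv2.connectedComponentsWithStats(l,connectivity=8)
    for i in range(1,n_):
        if st[i,4]<25: continue
        v,u=np.where(L==i); p=np.array([onplane(F,a,b,.003)[:2] for a,b in zip(u,v)],np.float32)
        r=cv2.minAreaRect(p); print(nm,'field',st[i,4],np.round(r[0],4),np.round(r[1],3),round(r[2],2))
    near=(abs(W[...,0]-.65)<.08)&(abs(W[...,1])<.17)&ng&(W[...,2]<.012)&(hsv[...,1]<90)
    cs=max(cv2.findContours(near.astype(np.uint8),cv2.RETR_EXTERNAL,cv2.CHAIN_APPROX_NONE)[0],key=cv2.contourArea).reshape(-1,2)
    p=np.array([onplane(F,a,b,.003)[:2] for a,b in cs],np.float32);r=cv2.minAreaRect(p);print(nm,'strip',np.round(r[0],4),np.round(r[1],3),round(r[2],2))
    # stand plate
    near=(np.hypot(W[...,0]-.453,W[...,1]+.318)<.075)&ng
    cs=max(cv2.findContours(near.astype(np.uint8),cv2.RETR_EXTERNAL,cv2.CHAIN_APPROX_NONE)[0],key=cv2.contourArea).reshape(-1,2)
    p=np.array([onplane(F,a,b,.004)[:2] for a,b in cs],np.float32);r=cv2.minAreaRect(p);print(nm,'plate',np.round(r[0],4),np.round(r[1],3),round(r[2],2))
Rm=rot(sense()['tool_rot']); print(np.round(Rm,3))
```

```text
top sq 118 [0.4568 0.3113] [0.058 0.065] 5.1 circ [0.4579 0.3111]
top round 30 [0.4539 0.1442] [0.058 0.036] 78.8 circ [0.446  0.1459]
top sink 64 [0.471  0.0095] [0.05  0.042] 81.5 circ [0.4673 0.01  ]
top lens 218 [ 0.4428 -0.171 ] [0.048 0.04 ] 86.7 circ [ 0.4467 -0.171 ]
top stand 25 [ 0.4644 -0.3065] [0.039 0.079] 56.4 circ [ 0.4549 -0.3207]
top field 55 [0.6774 0.1094] [0.071 0.042] 88.41
top field 50 [0.6663 0.0604] [0.011 0.062] 89.0
top field 107 [ 6.619e-01 -2.000e-04] [0.09  0.067] 88.27
top field 48 [ 0.6665 -0.0805] [0.049 0.048] 88.41
top field 95 [ 0.6446 -0.1204] [0.048 0.09 ] 87.54
top field 64 [0.6093 0.0089] [0.094 0.034] 65.12
top field 38 [ 0.6116 -0.0608] [0.042 0.023] 42.47
top field 36 [0.6149 0.1311] [0.044 0.02 ] 58.28
top field 25 [0.6108 0.0672] [0.014 0.029] 31.29
top strip [0.6494 0.0007] [0.312 0.112] 87.55
top plate [ 0.4548 -0.3186] [0.088 0.09 ] 13.29
scene sq 254 [0.4607 0.3224] [0.059 0.086] 4.6 circ [0.4634 0.3208]
scene round 179 [0.4511 0.1526] [0.062 0.06 ] 55.2 circ [0.4462 0.1559]
scene sink 307 [0.4712 0.0171] [0.058 0.065] 74.3 circ [0.4712 0.0178]
scene lens 325 [ 0.4376 -0.1618] [0.029 0.062] 54.3 circ [ 0.4418 -0.156 ]
scene stand 246 [ 0.4568 -0.316 ] [0.061 0.063] 13.2 circ [ 0.4585 -0.3174]
scene field 166 [0.656  0.1026] [0.091 0.09 ] 87.41
scene field 223 [0.651  0.0025] [0.091 0.091] 87.6
scene field 265 [ 0.6466 -0.0976] [0.091 0.091] 87.57
scene strip [0.6516 0.0021] [0.312 0.112] 87.53
scene plate [ 0.4546 -0.318 ] [0.094 0.086] 13.22
[[-0.     0.328 -0.945]
 [ 0.001 -0.945 -0.328]
 [-1.    -0.001  0.   ]]
```

```bash
cat >> h.py <<'E'
def move(x,y,z,yaw,base=None):
    s=sense(); Rm=rot(s['tool_rot']); p=np.array(s['position'])
    if base is not None: p=np.array(base)
    # goal: tool x down, y at yaw
    a=np.radians(yaw); Y=np.array([np.cos(a),np.sin(a),0]); X=np.array([0,0,-1.]); Z=np.cross(X,Y)
    G=np.stack([X,Y,Z],1)
    t=Rm.T@(np.array([x,y,z])-p)*100; r=R.from_matrix(Rm.T@G).as_rotvec()
    print('t_s %.2f'%s['time_s'],'pos',np.round(p,4),'yaw %.2f'%np.degrees(np.arctan2(Rm[1,1],Rm[0,1])),'q7 %.0f'%s['q'][6],'w %.3f'%s['width'],'F',np.round(s['wrist_force'],1))
    print('translation cm',np.round(t,2),'rot',np.round(r,3), 'dist %.0fmm'%(10*np.linalg.norm(t)),'ang %.1f'%np.degrees(np.linalg.norm(r)))
E
python3 - <<'E'
from h import *
move(.444,-.163,.20,-2.5)
E
```

```text
t_s 0.15 pos [ 0.2046 -0.5902  0.2417] yaw -70.87 q7 -9 w 1.004 F [ 0.  -0.1 -0.9]
translation cm [  4.21 -32.51 -36.62] rot [-1.193e+00 -1.000e-03  1.000e-03] dist 491mm ang 68.4
```

{"name": "send_rows", "arguments": {
  "targets": [
    {"translation": [4.2, -32.5, -36.6], "delta_rot": [-1.193, 0, 0], "grip": 1},
    {"translation": [4.2, -32.5, -36.6], "delta_rot": [-1.193, 0, 0], "grip": 1},
    {"translation": [4.2, -32.5, -36.6], "delta_rot": [-1.193, 0, 0], "grip": 1},
    {"translation": [4.2, -32.5, -36.6], "delta_rot": [-1.193, 0, 0], "grip": 1},
    {"translation": [4.2, -32.5, -36.6], "delta_rot": [-1.193, 0, 0], "grip": 1},
    {"translation": [4.2, -32.5, -36.6], "delta_rot": [-1.193, 0, 0], "grip": 1},
    {"translation": [4.2, -32.5, -36.6], "delta_rot": [-1.193, 0, 0], "grip": 1},
    {"translation": [4.2, -32.5, -36.6], "delta_rot": [-1.193, 0, 0], "grip": 1},
    {"translation": [4.2, -32.5, -36.6], "delta_rot": [-1.193, 0, 0], "grip": 1},
    {"translation": [4.2, -32.5, -36.6], "delta_rot": [-1.193, 0, 0], "grip": 1}
  ],
  "newtons": 40
}}

```text
time_s: 1.4
position: [0.4437, -0.1638, 0.2001]
tool_rot: [-72.2, 89.9, -164.7]
wrist_force: [-0.8, -0.9, 0.6]
width: 0.997
```

Run:
```python
from h import *
import pickle
f=grab_frame('wrist'); save(f,'w1.png'); pickle.dump(f,open('w1.pkl','wb'))
W=cloud(f); m=(np.hypot(W[...,0]-.444,W[...,1]+.164)<.05)&(W[...,2]>.044)&(W[...,2]<.058)
p=W[m][:,:2].astype(np.float32); print(m.sum(),cv2.minAreaRect(p),cv2.minEnclosingCircle(p),np.nanmedian(W[m][:,2]))
move(.444,-.163,.20,-2.5); print(sense()['q'])
print(f['xyz'])
```

```text
1492 ((0.4458774924278259, -0.16319426894187927), (0.04312679544091225, 0.0433071032166481), 17.946977615356445) ((0.4460451602935791, -0.16331897675991058), 0.02215323969721794) 0.05183792935215989
t_s 1.45 pos [ 0.4435 -0.1646  0.2001] yaw -2.60 q7 -3 w 0.998 F [-0.7 -0.5 -0.3]
translation cm [ 0.01  0.05 -0.16] rot [-0.002  0.     0.001] dist 2mm ang 0.1
[ 44.26138614  20.80683575 -36.73161548 111.47308478  15.53687232
  52.66868113  -2.81302268]
[ 0.44678876 -0.08524956  0.33309999]
```

View pics/w1.png

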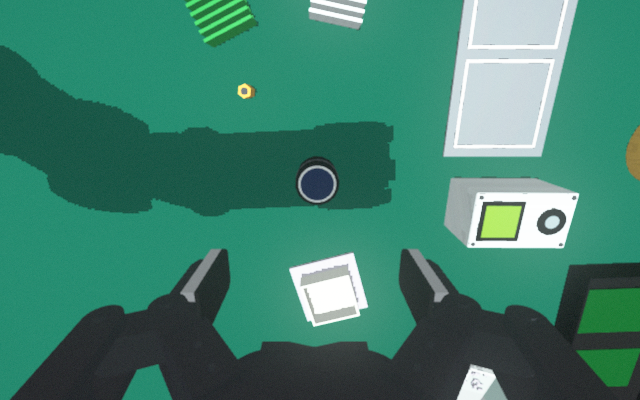

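Wrist view: lens glass at (317,184), measured at (0.446, −0.163), which agrees with the top view. Now descending and gripping.

{"name": "send_rows", "arguments": {
  "targets": [
    {"translation": [5, 0.1, 0.05], "delta_rot": [0, 0, 0], "grip": 1},
    {"translation": [10, 0.1, 0.05], "delta_rot": [0, 0, 0], "grip": 1},
    {"translation": [14, 0.1, 0.05], "delta_rot": [0, 0, 0], "grip": 1},
    {"translation": [16.5, 0.1, 0.05], "delta_rot": [0, 0, 0], "grip": 1},
    {"translation": [17.8, 0.1, 0.05], "delta_rot": [0, 0, 0], "grip": 1},
    {"translation": [17.8, 0.1, 0.05], "delta_rot": [0, 0, 0], "grip": 0.3},
    {"translation": [17.8, 0.1, 0.05], "delta_rot": [0, 0, 0], "grip": 0.3},
    {"translation": [17.8, 0.1, 0.05], "delta_rot": [0, 0, 0], "grip": 0.3},
    {"translation": [17.8, 0.1, 0.05], "delta_rot": [0, 0, 0], "grip": 0.3}
  ],
  "newtons": 40
}}

```text
time_s: 2.58
position: [0.4456, -0.1645, 0.0235]
tool_rot: [60.0, 89.9, -32.5]
wrist_force: [-1.9, -1.1, 6.7]
width: 0.501
```

Run:
```python
from h import *
f=grab_frame('wrist'); save(f,'w2.png')
move(.6505,.0015,.12,-2.45)
```

```text
t_s 2.62 pos [ 0.4456 -0.1646  0.0235] yaw -2.54 q7 -18 w 0.503 F [-1.  -0.8  6.4]
translation cm [ -9.64  19.75 -17.49] rot [-0.002  0.001 -0.002] dist 281mm ang 0.2
```

View pics/w2.png

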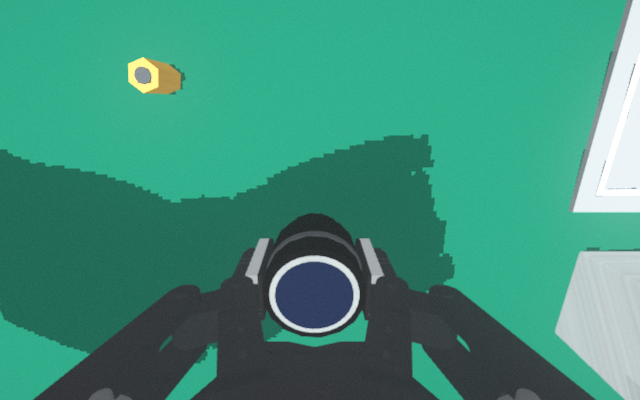

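Gripped at width 0.50, about 43 mm. Lifting and carrying to above the middle field.

{"name": "send_rows", "arguments": {
  "targets": [
    {"translation": [-3, 0, 0], "delta_rot": [0, 0, 0], "grip": 0.3},
    {"translation": [-7, 0, 0], "delta_rot": [0, 0, 0], "grip": 0.3},
    {"translation": [-9.6, 1.5, -1.3], "delta_rot": [0, 0, 0], "grip": 0.3},
    {"translation": [-9.6, 5, -4.4], "delta_rot": [0, 0, 0], "grip": 0.3},
    {"translation": [-9.6, 9, -8], "delta_rot": [0, 0, 0], "grip": 0.3},
    {"translation": [-9.6, 13, -11.5], "delta_rot": [0, 0, 0], "grip": 0.3},
    {"translation": [-9.6, 16.5, -14.6], "delta_rot": [0, 0, 0], "grip": 0.3},
    {"translation": [-9.6, 18.8, -16.7], "delta_rot": [0, 0, 0], "grip": 0.3},
    {"translation": [-9.6, 19.7, -17.5], "delta_rot": [0, 0, 0], "grip": 0.3},
    {"translation": [-9.6, 19.7, -17.5], "delta_rot": [0, 0, 0], "grip": 0.3}
  ]
}}

```text
time_s: 3.88
position: [0.6493, 0.0022, 0.1183]
tool_rot: [-77.2, 90.0, -169.6]
wrist_force: [-0.0, -0.3, -1.8]
width: 0.502
```

Run:
```python
from h import *
import pickle
f=grab_frame('wrist'); save(f,'w3.png'); pickle.dump(f,open('w3.pkl','wb'))
hsv=cv2.cvtColor(f['img'],cv2.COLOR_BGR2HSV); W=cloud(f)
W0=np.isfinite(W[...,2])&(W[...,2]<.012)&(W[...,2]>-.005)
m=(W0&(hsv[...,1]<40)&(hsv[...,2]>235)).astype(np.uint8)
n_,L,st,ce=cv2.connectedComponentsWithStats(m,connectivity=8)
for i in range(1,n_):
    if st[i,4]<150: continue
    v,u=np.where(L==i); p=np.array([onplane(f,a,b,.003)[:2] for a,b in zip(u,v)],np.float32)
    r=cv2.minAreaRect(p); print('field',st[i],np.round(r[0],4),np.round(r[1],3),round(r[2],2))
move(.6505,.0015,.12,-2.45)
```

```text
field [   0    0   45   50 1827] [0.4368 0.1445] [0.033 0.034] 87.46
field [  244     0   135   176 17344] [0.6497 0.0855] [0.132 0.101] 87.6
t_s 3.92 pos [0.6488 0.0011 0.1182] yaw -2.55 q7 -26 w 0.507 F [-0.9 -0.5 -1.3]
translation cm [-0.18  0.17 -0.04] rot [-0.002  0.001  0.001] dist 2mm ang 0.1
```

View pics/w3.png

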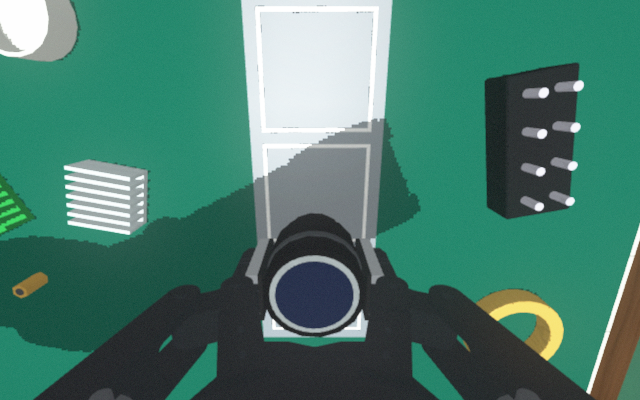

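Run:
```python
from h import *
import pickle
f=pickle.load(open('w3.pkl','rb'))
for n,(u,v) in {'A1':(257,8),'A2':(377,8),'A3':(262.5,131.5),'A4':(373,130),'M1':(264.5,146),'M2':(369.5,146),'stripR':(391,0),'stripL':(243,0),'Mlow1':(265,332),'Mlow2':(366,332)}.items():
    print(n,np.round(onplane(f,u,v,.003)[:2],4))
W=cloud(f); m=(W[...,2]>.138)&(W[...,2]<.155); m[:220]=0; m[:,:260]=0; m[:,375:]=0
p=W[m][:,:2].astype(np.float32); print(m.sum(),cv2.minEnclosingCircle(p),np.nanmedian(W[m][:,2]))
c=cv2.resize(f['img'][0:345,230:410],None,fx=1.7,fy=1.7); cv2.imwrite('pics/w3c.png',c)
```

```text
A1 [0.6127 0.1479]
A2 [0.7011 0.1439]
A3 [0.6081 0.0585]
A4 [0.6997 0.0558]
M1 [0.6086 0.0465]
M2 [0.697  0.0427]
stripR [0.7112 0.1486]
stripL [0.603  0.1534]
Mlow1 [ 0.5908 -0.1462]
Mlow2 [ 0.6959 -0.1507]
8630 ((0.650030791759491, 0.0040010190568864346), 0.026858530938625336) 0.1465767677536617
```

View pics/w3c.png

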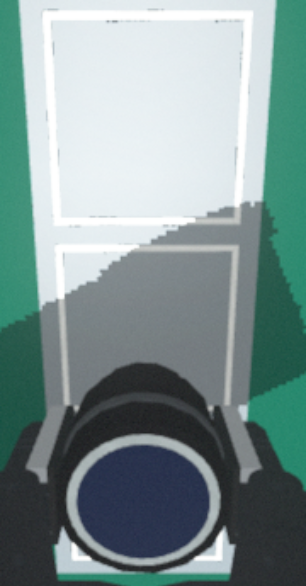

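Fields measured by wrist agree with the others, with the middle at (0.651, 0.001). Lowering.

{"name": "send_rows", "arguments": {
  "targets": [
    {"translation": [2.5, 0.17, 0.06], "delta_rot": [0, 0, 0], "grip": 0.3},
    {"translation": [5.5, 0.17, 0.06], "delta_rot": [0, 0, 0], "grip": 0.3},
    {"translation": [7.5, 0.17, 0.06], "delta_rot": [0, 0, 0], "grip": 0.3},
    {"translation": [8.6, 0.17, 0.06], "delta_rot": [0, 0, 0], "grip": 0.3},
    {"translation": [9.0, 0.17, 0.06], "delta_rot": [0, 0, 0], "grip": 0.3},
    {"translation": [9.1, 0.17, 0.06], "delta_rot": [0, 0, 0], "grip": 0.3},
    {"translation": [9.1, 0.17, 0.06], "delta_rot": [0, 0, 0], "grip": 0.3}
  ]
}}

```text
time_s: 4.8
position: [0.6517, 0.0016, 0.028]
tool_rot: [96.7, 89.9, 4.2]
wrist_force: [-0.3, -1.1, -1.3]
width: 0.501
```

Run:
```python
from h import *
move(.6505,.0005,.0268,-2.45)
```

```text
t_s 4.80 pos [0.6517 0.0016 0.028 ] yaw -2.52 q7 -29 w 0.501 F [-0.3 -1.1 -1.3]
translation cm [ 0.12 -0.11  0.11] rot [-0.001 -0.    -0.001] dist 2mm ang 0.1
```

{"name": "send_rows", "arguments": {
  "targets": [
    {"translation": [0.06, -0.05, 0.08], "delta_rot": [0, 0, 0], "grip": 0.3},
    {"translation": [0.12, -0.05, 0.08], "delta_rot": [0, 0, 0], "grip": 0.3},
    {"translation": [0.12, -0.05, 0.08], "delta_rot": [0, 0, 0], "grip": 0.3}
  ]
}}

```text
time_s: 5.18
position: [0.6508, 0.0005, 0.0265]
tool_rot: [54.5, 90.0, -38.0]
wrist_force: [0.1, -1.4, 3.0]
width: 0.504
```

Run:
```python
from h import *
move(.6505,.0005,.0268,-2.45)
f=grab_frame('scene'); cv2.imwrite('pics/s4.png',cv2.resize(f['img'][150:310,230:470],None,fx=3,fy=3))
```

```text
t_s 5.17 pos [6.508e-01 5.000e-04 2.650e-02] yaw -2.53 q7 -29 w 0.504 F [ 0.1 -1.4  3. ]
translation cm [-0.03 -0.03 -0.  ] rot [-0.001  0.    -0.   ] dist 0mm ang 0.1
```

View pics/s4.png

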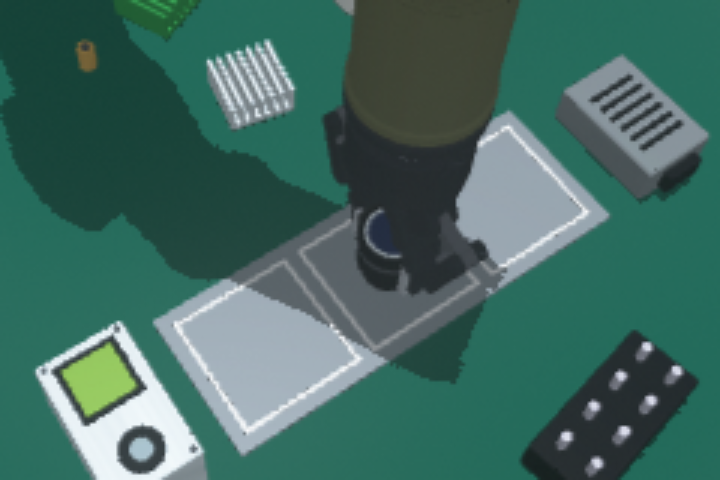

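The scene view shows the lens standing in the middle field, with the contact force at 3 N. Releasing and going up over the heat sink.

{"name": "send_rows", "arguments": {
  "targets": [
    {"translation": [0, 0, 0], "delta_rot": [0, 0, 0], "grip": 0.7},
    {"translation": [0, 0, 0], "delta_rot": [0, 0, 0], "grip": 1},
    {"translation": [0, 0, 0], "delta_rot": [0, 0, 0], "grip": 1},
    {"translation": [-4, 0, 0], "delta_rot": [0, 0, 0], "grip": 1},
    {"translation": [-9, 0, 0], "delta_rot": [0, 0, 0], "grip": 1},
    {"translation": [-14, -3, 0], "delta_rot": [0.05, 0, 0], "grip": 1},
    {"translation": [-17.3, -9, -0.1], "delta_rot": [0.1, 0, 0], "grip": 1},
    {"translation": [-17.3, -14.5, -0.2], "delta_rot": [0.18, 0, 0], "grip": 1},
    {"translation": [-17.3, -17.8, -0.2], "delta_rot": [0.18, 0, 0], "grip": 1},
    {"translation": [-17.3, -17.8, -0.2], "delta_rot": [0.18, 0, 0], "grip": 1}
  ],
  "newtons": 40
}}

```text
time_s: 6.48
position: [0.4708, 0.0103, 0.1997]
tool_rot: [5.5, 89.9, -97.3]
wrist_force: [1.2, -0.8, 0.2]
width: 0.999
```

```bash
cat >> h.py <<'E'
def topdet(F,x,y,lo,hi,rad=.05,minn=5):
    W=cloud(F); m=(np.hypot(W[...,0]-x,W[...,1]-y)<rad)&(W[...,2]>lo)&(W[...,2]<hi)
    m=cv2.morphologyEx(m.astype(np.uint8),cv2.MORPH_OPEN,np.ones((2,2)))
    p=W[m>0][:,:2].astype(np.float32); r=cv2.minAreaRect(p); c=cv2.minEnclosingCircle(p)
    v,u=np.where(m>0)
    print(len(p),'rect',np.round(r[0],4),np.round(r[1],4),round(r[2],1),'circ',np.round(c[0],4),round(c[1],4),'z %.4f'%np.median(W[m>0][:,2]),'px %.0f %.0f'%(u.mean(),v.mean()))
E
python3 - <<'E'
from h import *
f=grab_frame('wrist'); save(f,'w5.png')
topdet(f,.473,.010,.020,.032)
t=grab_frame('top'); topdet(t,.65,.001,.047,.062); cv2.imwrite('pics/t5.png',cv2.resize(t['img'][110:290,160:460],None,fx=2.6,fy=2.6))
move(.473,.010,.20,-13)
E
```

```text
1335 rect [0.476  0.0061] [0.0594 0.0522] 74.8 circ [0.4748 0.0063] 0.0387 z nan px 319 175
0 rect [0. 0.] [0. 0.] 0.0 circ [0. 0.] 0.0 z nan px nan nan
t_s 6.58 pos [0.4736 0.0104 0.1995] yaw -12.84 q7 -33 w 1.000 F [ 0.8 -0.3 -0.2]
translation cm [-0.05 -0.05  0.05] rot [ 0.003 -0.    -0.001] dist 1mm ang 0.2
  return _methods._mean(a, axis=axis, dtype=dtype,
  ret = ret.dtype.type(ret / rcount)
h.py:30: RuntimeWarning: Mean of empty slice.
  print(len(p),'rect',np.round(r[0],4),np.round(r[1],4),round(r[2],1),'circ',np.round(c[0],4),round(c[1],4),'z %.4f'%np.median(W[m>0][:,2]),'px %.0f %.0f'%(u.mean(),v.mean()))
```

View pics/w5.png

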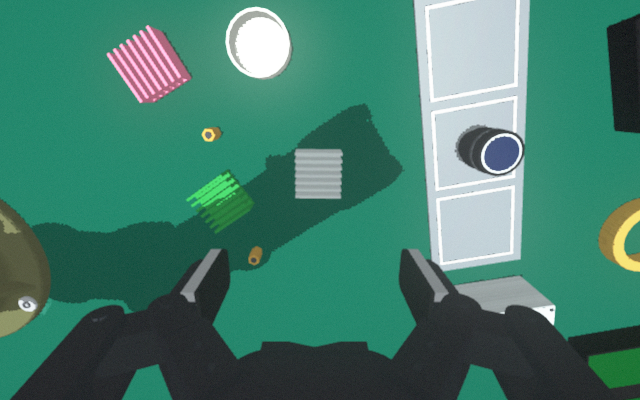

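View pics/t5.png

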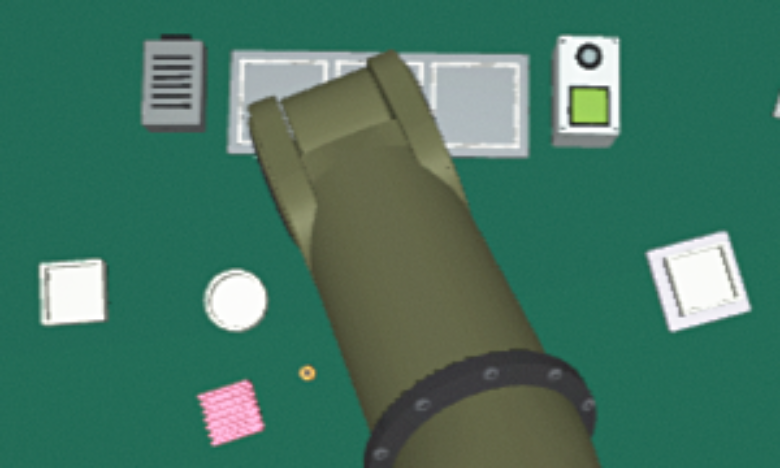

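Wrist view: the heat sink at (319,174) sits square to the jaws. The lens stands in the middle field at (500,153).

Run:
```python
from h import *
f=grab_frame('wrist'); s=sense()
H=cv2.cvtColor(f['img'],cv2.COLOR_BGR2HSV)
m=np.zeros((400,640),np.uint8); a=(H[...,1]<70)&(H[...,2]>90); m[140:210,285:355]=a[140:210,285:355]
m=cv2.morphologyEx(m,cv2.MORPH_CLOSE,np.ones((5,5)))
c=max(cv2.findContours(m,cv2.RETR_EXTERNAL,cv2.CHAIN_APPROX_NONE)[0],key=cv2.contourArea).reshape(-1,2)
print('px',c.min(0),c.max(0))
p=np.array([onplane(f,u,v,.026)[:2] for u,v in c],np.float32); r=cv2.minAreaRect(p); print(np.round(r[0],4),np.round(r[1],4),r[2])
Rm=rot(s['tool_rot']); print('tool',s['position'],'offs in tool', Rm.T@np.r_[np.array(r[0])-s['position'][:2],0])
# lens ellipse
m=((H[...,0]>100)&(H[...,0]<130)&(H[...,1]>80)&(H[...,2]>40)).astype(np.uint8); m[:120]=0;m[190:]=0;m[:,:470]=0;m[:,540:]=0
c=max(cv2.findContours(m,cv2.RETR_EXTERNAL,cv2.CHAIN_APPROX_NONE)[0],key=cv2.contourArea); e=cv2.fitEllipse(c); print('lens px',e, onplane(f,e[0][0],e[0][1],.053))
move(.4735,.010,.018,-13)
```

```text
px [291 149] [339 199]
[0.4748 0.0135] [0.055  0.0508] 77.06687927246094
tool [0.47404679 0.01039941 0.19931775] offs in tool [ 1.78248334e-06  7.25117468e-05 -3.16763747e-03]
lens px ((497.7227783203125, 154.0124053955078), (29.39267349243164, 35.786190032958984), 48.91291427612305) [0.65089937 0.00088461 0.053     ]
t_s 6.62 pos [0.474  0.0104 0.1993] yaw -12.85 q7 -33 w 0.999 F [ 0.8 -0.2  0.2]
translation cm [18.13 -0.07  0.06] rot [ 0.003 -0.001 -0.001] dist 181mm ang 0.2
```

Lens placed at (0.651, 0.001), which is good. Descending on the heat sink.

{"name": "send_rows", "arguments": {
  "targets": [
    {"translation": [5, 0, 0], "delta_rot": [0, 0, 0], "grip": 1},
    {"translation": [10, 0, 0], "delta_rot": [0, 0, 0], "grip": 1},
    {"translation": [14, 0, 0], "delta_rot": [0, 0, 0], "grip": 1},
    {"translation": [16.8, 0, 0], "delta_rot": [0, 0, 0], "grip": 1},
    {"translation": [18.1, 0, 0], "delta_rot": [0, 0, 0], "grip": 1},
    {"translation": [18.1, 0, 0], "delta_rot": [0, 0, 0], "grip": 0.4},
    {"translation": [18.1, 0, 0], "delta_rot": [0, 0, 0], "grip": 0.4},
    {"translation": [18.1, 0, 0], "delta_rot": [0, 0, 0], "grip": 0.4},
    {"translation": [18.1, 0, 0], "delta_rot": [0, 0, 0], "grip": 0.4}
  ]
}}

```text
time_s: 7.75
position: [0.4738, 0.0104, 0.0191]
tool_rot: [103.5, 89.9, 0.7]
wrist_force: [0.5, 0.7, 7.1]
width: 0.574
```

Run:
```python
from h import *
f=grab_frame('wrist'); save(f,'w6.png')
s=sense(); print(s['position'])
move(.6464,-.0985,.13,-2.45)
```

```text
[0.47376071 0.0104185  0.01911669]
t_s 7.80 pos [0.4738 0.0104 0.0191] yaw -12.85 q7 -47 w 0.572 F [-0.2  1.   7.4]
translation cm [-11.05  19.28   6.77] rot [-0.182 -0.    -0.002] dist 232mm ang 10.4
```

View pics/w6.png

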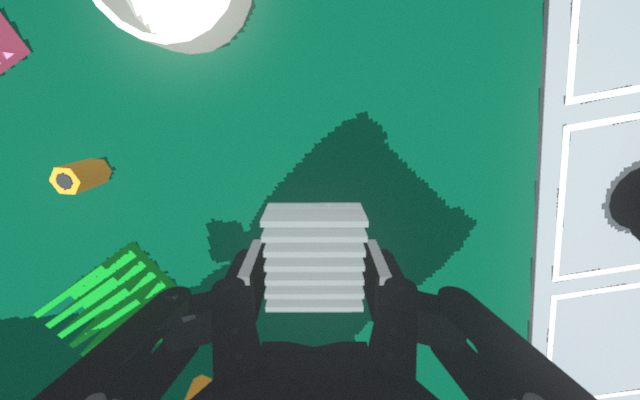

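Gripped at 48.7 mm. Carrying to the housing-side field.

{"name": "send_rows", "arguments": {
  "targets": [
    {"translation": [-3, 0, 0], "delta_rot": [0, 0, 0], "grip": 0.4},
    {"translation": [-7, 0, 0], "delta_rot": [0, 0, 0], "grip": 0.4},
    {"translation": [-11, 1.9, 0.7], "delta_rot": [-0.02, 0, 0], "grip": 0.4},
    {"translation": [-11, 5.8, 2], "delta_rot": [-0.06, 0, 0], "grip": 0.4},
    {"translation": [-11, 10, 3.5], "delta_rot": [-0.1, 0, 0], "grip": 0.4},
    {"translation": [-11, 14, 4.9], "delta_rot": [-0.14, 0, 0], "grip": 0.4},
    {"translation": [-11, 17.3, 6.1], "delta_rot": [-0.17, 0, 0], "grip": 0.4},
    {"translation": [-11, 19.3, 6.8], "delta_rot": [-0.182, 0, 0], "grip": 0.4},
    {"translation": [-11, 19.3, 6.8], "delta_rot": [-0.182, 0, 0], "grip": 0.4},
    {"translation": [-11, 19.3, 6.8], "delta_rot": [-0.182, 0, 0], "grip": 0.4}
  ]
}}

```text
time_s: 9.05
position: [0.6451, -0.098, 0.128]
tool_rot: [-112.9, 89.9, 154.7]
wrist_force: [0.5, 1.0, -1.9]
width: 0.575
```

Run:
```python
from h import *
f=grab_frame('wrist'); save(f,'w7.png')
move(.6464,-.0985,.0222,-2.45)
```

```text
t_s 9.10 pos [ 0.6451 -0.0979  0.1282] yaw -2.36 q7 -17 w 0.575 F [ 0.3  0.8 -1.8]
translation cm [10.6   0.14  0.06] rot [ 0.002 -0.     0.001] dist 106mm ang 0.1
```

View pics/w7.png

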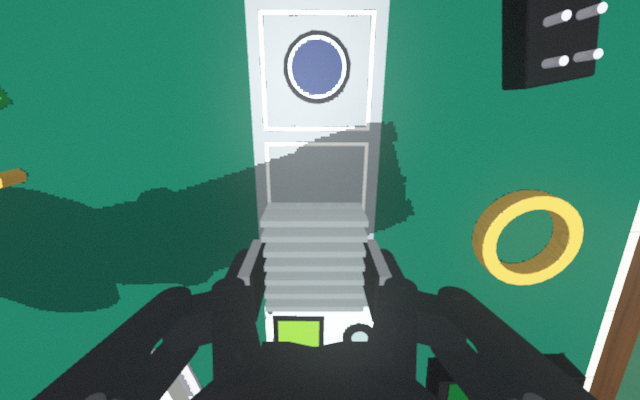

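{"name": "send_rows", "arguments": {
  "targets": [
    {"translation": [3, 0.12, 0.05], "delta_rot": [0, 0, 0], "grip": 0.4},
    {"translation": [6.5, 0.12, 0.05], "delta_rot": [0, 0, 0], "grip": 0.4},
    {"translation": [8.8, 0.12, 0.05], "delta_rot": [0, 0, 0], "grip": 0.4},
    {"translation": [10, 0.12, 0.05], "delta_rot": [0, 0, 0], "grip": 0.4},
    {"translation": [10.4, 0.12, 0.05], "delta_rot": [0, 0, 0], "grip": 0.4},
    {"translation": [10.5, 0.12, 0.05], "delta_rot": [0, 0, 0], "grip": 0.4},
    {"translation": [10.5, 0.12, 0.05], "delta_rot": [0, 0, 0], "grip": 0.4},
    {"translation": [10.5, 0.12, 0.05], "delta_rot": [0, 0, 0], "grip": 0.4}
  ]
}}

```text
time_s: 10.1
position: [0.6476, -0.0993, 0.0238]
tool_rot: [83.8, 89.9, -8.6]
wrist_force: [-0.0, 1.0, -1.9]
width: 0.575
```

Run:
```python
from h import *
move(.6464,-.0985,.0222,-2.45)
f=grab_frame('wrist'); save(f,'w8.png')
```

```text
t_s 10.10 pos [ 0.6476 -0.0993  0.0238] yaw -2.41 q7 -21 w 0.575 F [-0.   1.  -1.9]
translation cm [ 0.16 -0.12 -0.08] rot [ 0.001  0.    -0.001] dist 2mm ang 0.1
```

View pics/w8.png

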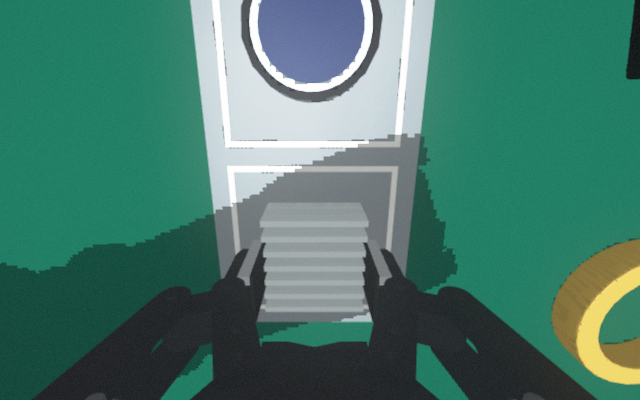

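{"name": "send_rows", "arguments": {
  "targets": [
    {"translation": [0.08, -0.08, -0.06], "delta_rot": [0, 0, 0], "grip": 0.4},
    {"translation": [0.17, -0.08, -0.06], "delta_rot": [0, 0, 0], "grip": 0.4},
    {"translation": [0.17, -0.08, -0.06], "delta_rot": [0, 0, 0], "grip": 0.4}
  ]
}}

```text
time_s: 10.52
position: [0.6464, -0.0986, 0.0222]
tool_rot: [47.2, 90.0, -45.2]
wrist_force: [-2.8, 0.6, 4.9]
width: 0.577
```

Run:
```python
from h import *
move(.446,.1475,.20,-2.45)
```

```text
t_s 10.53 pos [ 0.6464 -0.0986  0.0222] yaw -2.41 q7 -21 w 0.577 F [-2.8  0.6  4.9]
translation cm [-17.79 -21.05 -23.74] rot [ 0.001  0.    -0.   ] dist 364mm ang 0.0
```

In contact. Releasing, lifting and going to the round dish.

{"name": "send_rows", "arguments": {
  "targets": [
    {"translation": [0, 0, 0], "delta_rot": [0, 0, 0], "grip": 0.75},
    {"translation": [0, 0, 0], "delta_rot": [0, 0, 0], "grip": 1},
    {"translation": [0, 0, 0], "delta_rot": [0, 0, 0], "grip": 1},
    {"translation": [-4, 0, 0], "delta_rot": [0, 0, 0], "grip": 1},
    {"translation": [-9, 0, 0], "delta_rot": [0, 0, 0], "grip": 1},
    {"translation": [-14, -2, -2], "delta_rot": [0, 0, 0], "grip": 1},
    {"translation": [-17.8, -5.5, -6], "delta_rot": [0, 0, 0], "grip": 1},
    {"translation": [-17.8, -9.3, -10.5], "delta_rot": [0, 0, 0], "grip": 1},
    {"translation": [-17.8, -13.2, -15], "delta_rot": [0, 0, 0], "grip": 1},
    {"translation": [-17.8, -17, -19.3], "delta_rot": [0, 0, 0], "grip": 1}
  ]
}}

```text
time_s: 11.78
position: [0.4834, 0.1028, 0.1997]
tool_rot: [107.1, 89.9, 14.7]
wrist_force: [0.8, 1.4, -0.1]
width: 0.999
```

Run:
```python
from h import *
move(.446,.1475,.20,-2.45)
```

```text
t_s 11.78 pos [0.4834 0.1028 0.1997] yaw -2.40 q7 -36 w 0.999 F [ 0.8  1.4 -0.1]
translation cm [-0.03 -3.92 -4.31] rot [ 0.001 -0.    -0.001] dist 58mm ang 0.1
```

{"name": "send_rows", "arguments": {
  "targets": [
    {"translation": [0, -3, -3.3], "delta_rot": [0, 0, 0], "grip": 1},
    {"translation": [0, -4, -4.4], "delta_rot": [0, 0, 0], "grip": 1},
    {"translation": [0, -4, -4.4], "delta_rot": [0, 0, 0], "grip": 1},
    {"translation": [0, -4, -4.4], "delta_rot": [0, 0, 0], "grip": 1}
  ]
}}

```text
time_s: 12.28
position: [0.4477, 0.1457, 0.1992]
tool_rot: [21.2, 90.0, -71.4]
wrist_force: [-0.5, -0.9, -0.5]
width: 1.0
```

Run:
```python
from h import *
f=grab_frame('wrist'); save(f,'w9.png'); import pickle; pickle.dump(f,open('w9.pkl','wb'))
move(.446,.1475,.20,-2.45)
H=cv2.cvtColor(f['img'],cv2.COLOR_BGR2HSV)
m=((H[...,1]<80)&(H[...,2]>110)).astype(np.uint8); m[:110]=0; m[240:]=0; m[:,:240]=0; m[:,400:]=0
c=max(cv2.findContours(m,cv2.RETR_EXTERNAL,cv2.CHAIN_APPROX_NONE)[0],key=cv2.contourArea).reshape(-1,2)
print(c.min(0),c.max(0))
q=np.array([onplane(f,u,v,.026)[:2] for u,v in c],np.float32); print(q.min(0),q.max(0),cv2.minAreaRect(q))
t=grab_frame('top'); W=cloud(t); cv2.imwrite('pics/t9.png',cv2.resize(t['img'][110:250,160:460],None,fx=2.6,fy=2.6))
```

```text
t_s 12.32 pos [0.4476 0.1456 0.1992] yaw -2.55 q7 -42 w 0.998 F [ 0.3 -0.3 -0.7]
translation cm [-0.08 -0.17 -0.18] rot [-0.002  0.     0.   ] dist 3mm ang 0.1
[286 144] [342 201]
[0.41659302 0.11916886] [0.47688243 0.1820329 ] ((0.4468899369239807, 0.15060964226722717), (0.062454868108034134, 0.06010105460882187), 87.4586410522461)
```

View pics/w9.png

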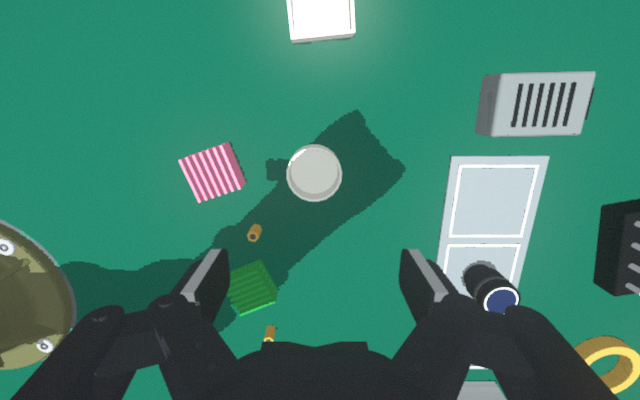

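View pics/t9.png

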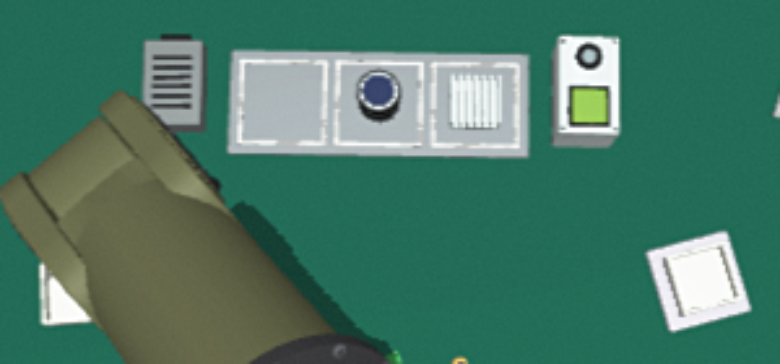

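Wrist view: round dish at (314,173), measured at (0.447, 0.148). Descending with a light grip.

{"name": "send_rows", "arguments": {
  "targets": [
    {"translation": [5, -0.07, -0.24], "delta_rot": [0, 0, 0], "grip": 1},
    {"translation": [10, -0.07, -0.24], "delta_rot": [0, 0, 0], "grip": 1},
    {"translation": [14, -0.07, -0.24], "delta_rot": [0, 0, 0], "grip": 1},
    {"translation": [16.8, -0.07, -0.24], "delta_rot": [0, 0, 0], "grip": 1},
    {"translation": [18.2, -0.07, -0.24], "delta_rot": [0, 0, 0], "grip": 1},
    {"translation": [18.2, -0.07, -0.24], "delta_rot": [0, 0, 0], "grip": 0.5},
    {"translation": [18.2, -0.07, -0.24], "delta_rot": [0, 0, 0], "grip": 0.5},
    {"translation": [18.2, -0.07, -0.24], "delta_rot": [0, 0, 0], "grip": 0.5},
    {"translation": [18.2, -0.07, -0.24], "delta_rot": [0, 0, 0], "grip": 0.5}
  ],
  "newtons": 25
}}

```text
time_s: 13.5
position: [0.4466, 0.1495, 0.0182]
tool_rot: [107.3, 89.9, 14.9]
wrist_force: [-0.4, -0.5, 5.9]
width: 0.688
```

Run:
```python
from h import *
f=grab_frame('wrist'); save(f,'w10.png'); import pickle; pickle.dump(f,open('w10.pkl','wb'))
move(.6548,.101,.12,-2.45)
```

```text
t_s 13.55 pos [0.4466 0.1495 0.0182] yaw -2.42 q7 -59 w 0.690 F [-0.6 -0.7  7.1]
translation cm [-10.15  21.02   3.96] rot [ 0.    -0.    -0.002] dist 237mm ang 0.1
```

View pics/w10.png

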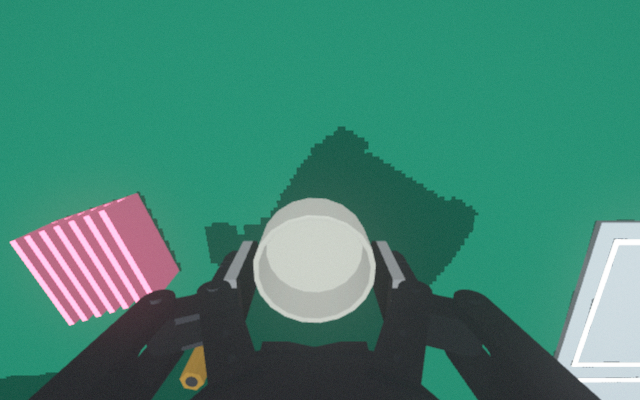

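{"name": "send_rows", "arguments": {
  "targets": [
    {"translation": [-3, 0, 0], "delta_rot": [0, 0, 0], "grip": 0.5},
    {"translation": [-7, 0, 0], "delta_rot": [0, 0, 0], "grip": 0.5},
    {"translation": [-10.2, 2, 0.4], "delta_rot": [0, 0, 0], "grip": 0.5},
    {"translation": [-10.2, 6, 1.1], "delta_rot": [0, 0, 0], "grip": 0.5},
    {"translation": [-10.2, 10.5, 2], "delta_rot": [0, 0, 0], "grip": 0.5},
    {"translation": [-10.2, 15, 2.8], "delta_rot": [0, 0, 0], "grip": 0.5},
    {"translation": [-10.2, 18.7, 3.5], "delta_rot": [0, 0, 0], "grip": 0.5},
    {"translation": [-10.2, 21.0, 3.9], "delta_rot": [0, 0, 0], "grip": 0.5},
    {"translation": [-10.2, 21.0, 3.9], "delta_rot": [0, 0, 0], "grip": 0.5},
    {"translation": [-10.2, 21.0, 3.9], "delta_rot": [0, 0, 0], "grip": 0.5}
  ]
}}

```text
time_s: 14.8
position: [0.653, 0.1021, 0.1192]
tool_rot: [-99.4, 89.9, 168.3]
wrist_force: [0.5, 1.0, 0.5]
width: 0.689
```

Run:
```python
from h import *
f=grab_frame('wrist'); save(f,'w11.png'); import pickle; pickle.dump(f,open('w11.pkl','wb'))
move(.6548,.1015,.0212,-2.45)
# rim centre rel. to TCP
s=sense(); H=cv2.cvtColor(f['img'],cv2.COLOR_BGR2HSV)
W=cloud(f); zc=s['position'][2]-.0182+.026
m=(abs(W[...,2]-zc)<.006)&(H[...,1]<60); m[:,:245]=0;m[:,385:]=0;m[:190]=0
p=W[m][:,:2].astype(np.float32); print(len(p),cv2.minEnclosingCircle(p),cv2.minAreaRect(p))
```

```text
t_s 14.85 pos [0.653  0.1022 0.1194] yaw -2.34 q7 -36 w 0.688 F [-0.1  0.1 -0.4]
translation cm [9.82 0.19 0.06] rot [ 0.002 -0.     0.001] dist 98mm ang 0.1
3978 ((0.6526798605918884, 0.10694565623998642), 0.03509007766842842) ((0.6545073986053467, 0.10371661186218262), (0.06468122452497482, 0.05971739813685417), 33.28330993652344)
```

View pics/w11.png

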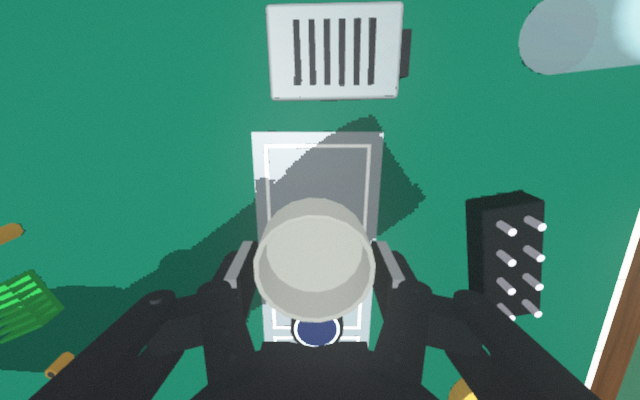

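Run:
```python
from h import *
import pickle; f=pickle.load(open('w11.pkl','rb'))
for q in [(315,261),(315,320),(315,199),(255,262),(375,262)]: print(q,np.round(onplane(f,*q,.1274),4))
f=pickle.load(open('w9.pkl','rb'))
```

```text
(315, 261) [0.653  0.1075 0.1274]
(315, 320) [0.6516 0.0731 0.1274]
(315, 199) [0.6543 0.1389 0.1274]
(255, 262) [0.6241 0.1081 0.1274]
(375, 262) [0.6818 0.1058 0.1274]
```

{"name": "send_rows", "arguments": {
  "targets": [
    {"translation": [3, 0.14, 0.1], "delta_rot": [0, 0, 0], "grip": 0.5},
    {"translation": [6, 0.14, 0.1], "delta_rot": [0, 0, 0], "grip": 0.5},
    {"translation": [8.2, 0.14, 0.1], "delta_rot": [0, 0, 0], "grip": 0.5},
    {"translation": [9.3, 0.14, 0.1], "delta_rot": [0, 0, 0], "grip": 0.5},
    {"translation": [9.6, 0.14, 0.1], "delta_rot": [0, 0, 0], "grip": 0.5},
    {"translation": [9.7, 0.14, 0.1], "delta_rot": [0, 0, 0], "grip": 0.5},
    {"translation": [9.7, 0.14, 0.1], "delta_rot": [0, 0, 0], "grip": 0.5},
    {"translation": [9.7, 0.14, 0.1], "delta_rot": [0, 0, 0], "grip": 0.5}
  ]
}}

```text
time_s: 15.85
position: [0.6558, 0.1006, 0.023]
tool_rot: [102.9, 89.9, 10.5]
wrist_force: [-1.3, 0.8, 0.1]
width: 0.687
```

Run:
```python
from h import *
move(.6548,.1010,.0212,-2.45)
f=grab_frame('wrist'); save(f,'w12.png')
```

```text
t_s 15.85 pos [0.6558 0.1006 0.023 ] yaw -2.41 q7 -39 w 0.687 F [-1.3  0.8  0.1]
translation cm [ 0.18 -0.1  -0.03] rot [ 0.001 -0.    -0.001] dist 2mm ang 0.1
```

View pics/w12.png

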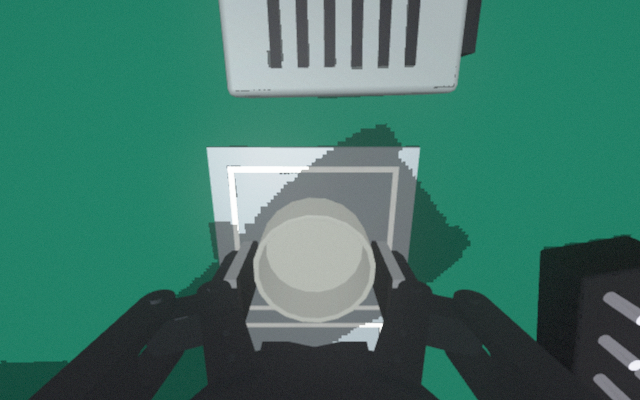

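{"name": "send_rows", "arguments": {
  "targets": [
    {"translation": [0.09, -0.08, 0], "delta_rot": [0, 0, 0], "grip": 0.5},
    {"translation": [0.18, -0.08, 0], "delta_rot": [0, 0, 0], "grip": 0.5},
    {"translation": [0.18, -0.08, 0], "delta_rot": [0, 0, 0], "grip": 0.5}
  ]
}}

```text
time_s: 16.27
position: [0.6547, 0.1006, 0.0213]
tool_rot: [57.8, 90.0, -34.6]
wrist_force: [-2.6, -1.3, 5.3]
width: 0.693
```

Run:
```python
from h import *
move(.458,.310,.20,4)
f=grab_frame('wrist')
for z,q in [(.029,(315,320)),(.003,(313,167)),(.003,(313,325)),(.003,(315,199)),(.029,(315,199))]: print(q,np.round(onplane(f,*q,z),4))
```

```text
t_s 16.27 pos [0.6547 0.1006 0.0213] yaw -2.41 q7 -39 w 0.693 F [-2.6 -1.3  5.3]
translation cm [-17.88 -20.53 -20.09] rot [-0.112  0.    -0.   ] dist 338mm ang 6.4
(315, 320) [0.6533 0.0712 0.029 ]
(313, 167) [0.6554 0.1463 0.003 ]
(313, 325) [0.651 0.045 0.003]
(315, 199) [0.6557 0.1285 0.003 ]
(315, 199) [0.656  0.1372 0.029 ]
```

Contact at 5 N, dish within about 1 mm of centre. Releasing and going to the square dish.

{"name": "send_rows", "arguments": {
  "targets": [
    {"translation": [0, 0, 0], "delta_rot": [0, 0, 0], "grip": 0.85},
    {"translation": [0, 0, 0], "delta_rot": [0, 0, 0], "grip": 1},
    {"translation": [0, 0, 0], "delta_rot": [0, 0, 0], "grip": 1},
    {"translation": [-4, 0, 0], "delta_rot": [0, 0, 0], "grip": 1},
    {"translation": [-9, 0, 0], "delta_rot": [0, 0, 0], "grip": 1},
    {"translation": [-14, -2, -2], "delta_rot": [0, 0, 0], "grip": 1},
    {"translation": [-17.9, -5.5, -5.4], "delta_rot": [-0.02, 0, 0], "grip": 1},
    {"translation": [-17.9, -9.5, -9.3], "delta_rot": [-0.05, 0, 0], "grip": 1},
    {"translation": [-17.9, -13.5, -13.2], "delta_rot": [-0.095, 0, 0], "grip": 1},
    {"translation": [-17.9, -17.5, -17.1], "delta_rot": [-0.095, 0, 0], "grip": 1}
  ]
}}

```text
time_s: 17.58
position: [0.4858, 0.2799, 0.1998]
tool_rot: [120.7, 90.0, 33.7]
wrist_force: [1.1, 0.4, -0.1]
width: 1.002
```

{"name": "send_rows", "arguments": {
  "targets": [
    {"translation": [0, -2.2, -2.6], "delta_rot": [0, 0, 0], "grip": 1},
    {"translation": [0, -2.7, -3.3], "delta_rot": [0, 0, 0], "grip": 1},
    {"translation": [0, -2.7, -3.3], "delta_rot": [0, 0, 0], "grip": 1},
    {"translation": [0, -2.7, -3.3], "delta_rot": [0, 0, 0], "grip": 1}
  ]
}}

```text
time_s: 18.08
position: [0.4597, 0.3089, 0.1993]
tool_rot: [13.1, 90.0, -74.0]
wrist_force: [-0.3, 0.2, -0.2]
width: 0.998
```

Run:
```python
from h import *
import pickle
f=grab_frame('wrist'); save(f,'w13.png'); pickle.dump(f,open('w13.pkl','wb'))
move(.458,.310,.019,3)
H=cv2.cvtColor(f['img'],cv2.COLOR_BGR2HSV)
m=((H[...,1]<80)&(H[...,2]>110)).astype(np.uint8); m[:110]=0; m[240:]=0; m[:,:240]=0; m[:,400:]=0
c=max(cv2.findContours(m,cv2.RETR_EXTERNAL,cv2.CHAIN_APPROX_NONE)[0],key=cv2.contourArea).reshape(-1,2)
print(c.min(0),c.max(0))
q=np.array([onplane(f,u,v,.026)[:2] for u,v in c],np.float32); print(q.min(0),q.max(0),cv2.minAreaRect(q))
t=grab_frame('top'); cv2.imwrite('pics/t13.png',cv2.resize(t['img'][110:250,160:460],None,fx=2.6,fy=2.6))
```

```text
t_s 18.12 pos [0.4596 0.3089 0.1993] yaw 2.88 q7 -55 w 0.998 F [ 0.8  0.6 -0.8]
translation cm [18.03 -0.15 -0.13] rot [-0.002  0.001  0.   ] dist 180mm ang 0.1
[285 145] [344 202]
[0.4270519  0.27983588] [0.49100563 0.34532505] ((0.45912113785743713, 0.31263190507888794), (0.06160188093781471, 0.06260977685451508), 2.894777536392212)
```

View pics/w13.png

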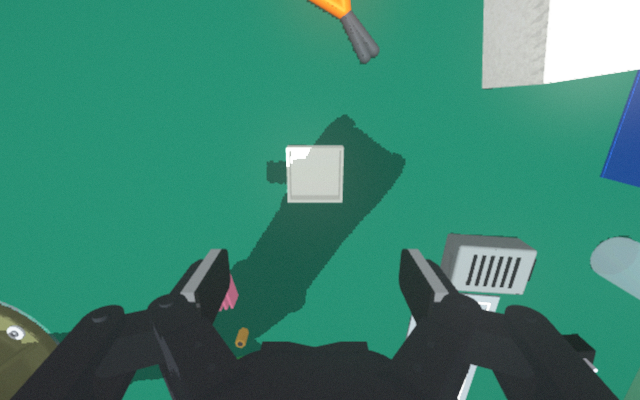

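View pics/t13.png

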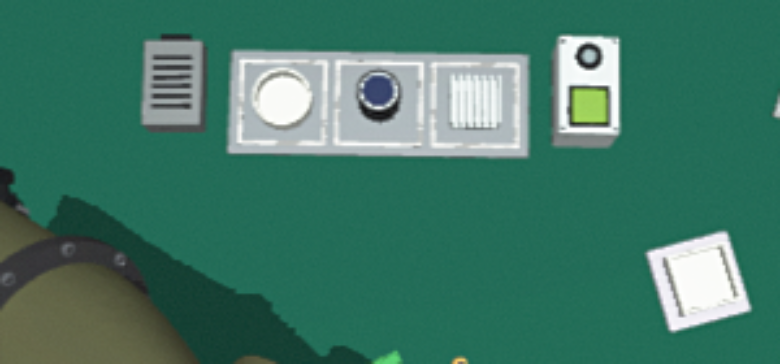

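Wrist view: square dish at (314,173), measured at (0.459, 0.310) with yaw 2.9°, square to the jaws. Gripping high so the fingertips stay clear of the lower rim.

{"name": "send_rows", "arguments": {
  "targets": [
    {"translation": [5, -0.03, -0.1], "delta_rot": [0, 0, 0], "grip": 1},
    {"translation": [10, -0.03, -0.1], "delta_rot": [0, 0, 0], "grip": 1},
    {"translation": [14, -0.03, -0.1], "delta_rot": [0, 0, 0], "grip": 1},
    {"translation": [16.6, -0.03, -0.1], "delta_rot": [0, 0, 0], "grip": 1},
    {"translation": [17.8, -0.03, -0.1], "delta_rot": [0, 0, 0], "grip": 1},
    {"translation": [17.8, -0.03, -0.1], "delta_rot": [0, 0, 0], "grip": 0.5},
    {"translation": [17.8, -0.03, -0.1], "delta_rot": [0, 0, 0], "grip": 0.5},
    {"translation": [17.8, -0.03, -0.1], "delta_rot": [0, 0, 0], "grip": 0.5},
    {"translation": [17.8, -0.03, -0.1], "delta_rot": [0, 0, 0], "grip": 0.5}
  ],
  "newtons": 25
}}

```text
time_s: 19.3
position: [0.4585, 0.3115, 0.0225]
tool_rot: [115.3, 89.9, 28.3]
wrist_force: [-0.1, -0.0, 4.2]
width: 0.692
```

Run:
```python
from h import *
f=grab_frame('wrist'); save(f,'w14.png')
move(.455,-.3185,.15,13.2); print(sense()['q'])
```

```text
t_s 19.35 pos [0.4585 0.3115 0.0224] yaw 3.02 q7 -66 w 0.693 F [-0.4 -1.1  6.3]
translation cm [-12.8   -3.65  62.89] rot [-0.178 -0.    -0.001] dist 643mm ang 10.2
[-17.50237916  40.92361025 -30.40519179 110.67560183  33.2554737
  37.24932535 -65.92703093]
```

View pics/w14.png

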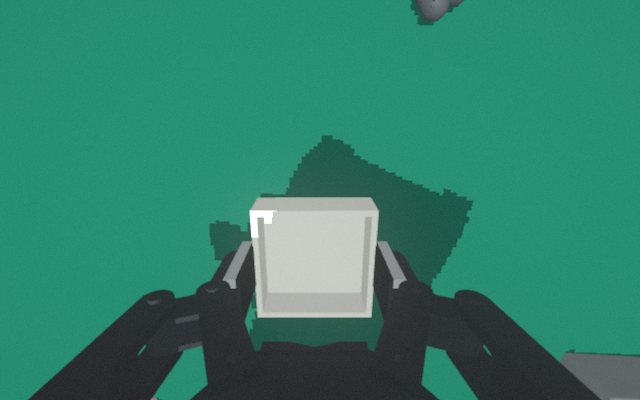

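{"name": "send_rows", "arguments": {
  "targets": [
    {"translation": [-3, 0, 0], "delta_rot": [0, 0, 0], "grip": 0.5},
    {"translation": [-7, 0, 0], "delta_rot": [0, 0, 0], "grip": 0.5},
    {"translation": [-11, -0.1, 2], "delta_rot": [0, 0, 0], "grip": 0.5},
    {"translation": [-12.8, -0.3, 5], "delta_rot": [-0.02, 0, 0], "grip": 0.5},
    {"translation": [-12.8, -0.6, 9.5], "delta_rot": [-0.03, 0, 0], "grip": 0.5},
    {"translation": [-12.8, -0.8, 14], "delta_rot": [-0.05, 0, 0], "grip": 0.5},
    {"translation": [-12.8, -1.1, 18.5], "delta_rot": [-0.06, 0, 0], "grip": 0.5},
    {"translation": [-12.8, -1.4, 23], "delta_rot": [-0.08, 0, 0], "grip": 0.5},
    {"translation": [-12.8, -1.6, 27.5], "delta_rot": [-0.09, 0, 0], "grip": 0.5},
    {"translation": [-12.8, -1.9, 32], "delta_rot": [-0.1, 0, 0], "grip": 0.5}
  ]
}}

```text
time_s: 20.6
position: [0.4558, -0.0108, 0.1498]
tool_rot: [60.6, 90.0, -20.6]
wrist_force: [0.7, -0.4, 0.2]
width: 0.695
```

Run:
```python
from h import *
move(.455,-.3185,.15,13.2); print(sense()['q'])
```

```text
t_s 20.60 pos [ 0.4558 -0.0108  0.1498] yaw 8.79 q7 -19 w 0.695 F [ 0.7 -0.4  0.2]
translation cm [-2.00e-02 -4.78e+00  3.04e+01] rot [-0.077  0.    -0.   ] dist 308mm ang 4.4
[ 28.52597927  24.643503   -42.33515163 117.78198141  23.06215937
  45.84635696 -18.82781064]
```

{"name": "send_rows", "arguments": {
  "targets": [
    {"translation": [0, -0.7, 4.5], "delta_rot": [-0.02, 0, 0], "grip": 0.5},
    {"translation": [0, -1.4, 9], "delta_rot": [-0.03, 0, 0], "grip": 0.5},
    {"translation": [0, -2.1, 13.5], "delta_rot": [-0.04, 0, 0], "grip": 0.5},
    {"translation": [0, -2.8, 18], "delta_rot": [-0.05, 0, 0], "grip": 0.5},
    {"translation": [0, -3.5, 22.5], "delta_rot": [-0.06, 0, 0], "grip": 0.5},
    {"translation": [0, -4.2, 26.5], "delta_rot": [-0.07, 0, 0], "grip": 0.5},
    {"translation": [0, -4.6, 29.3], "delta_rot": [-0.077, 0, 0], "grip": 0.5},
    {"translation": [0, -4.8, 30.3], "delta_rot": [-0.077, 0, 0], "grip": 0.5},
    {"translation": [0, -4.8, 30.3], "delta_rot": [-0.077, 0, 0], "grip": 0.5},
    {"translation": [0, -4.8, 30.3], "delta_rot": [-0.077, 0, 0], "grip": 0.5}
  ]
}}

```text
time_s: 21.85
position: [0.455, -0.3144, 0.1498]
tool_rot: [148.0, 90.0, 71.3]
wrist_force: [-0.9, 0.3, -0.2]
width: 0.694
```

Run:
```python
from h import *
import pickle
f=grab_frame('wrist'); save(f,'w15.png'); pickle.dump(f,open('w15.pkl','wb'))
move(.455,-.3185,.15,13.2); print(sense()['q'])
s=grab_frame('scene'); pickle.dump(s,open('s15.pkl','wb')); cv2.imwrite('pics/s15.png',cv2.resize(s['img'][160:320,100:340],None,fx=3,fy=3))
```

```text
t_s 21.90 pos [ 0.4551 -0.3144  0.1498] yaw 13.31 q7 19 w 0.691 F [ 1.1  0.2 -1.4]
translation cm [-0.02 -0.1   0.4 ] rot [ 0.002 -0.    -0.   ] dist 4mm ang 0.1
[ 59.01400094  32.52513667 -41.94233227 104.07517341  26.48129771
  53.62474383  18.71219851]
```

View pics/w15.png

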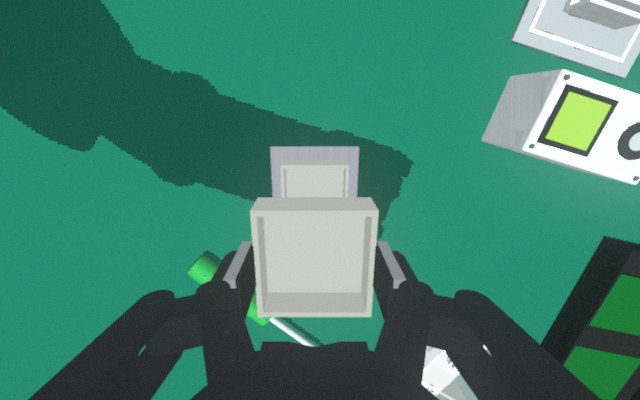

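View pics/s15.png

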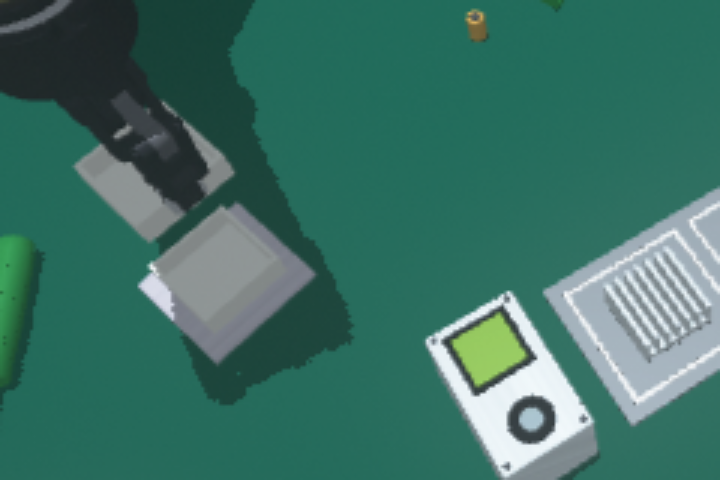

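Run:
```python
from h import *
import pickle; f=pickle.load(open('w15.pkl','rb'))
c=cv2.resize(f['img'][135:330,235:395],None,fx=3,fy=3,interpolation=cv2.INTER_CUBIC); cv2.imwrite('pics/w15c.png',c)
zt=.1498-.0224+.026
a=np.radians(13.2); X=np.array([np.cos(a),np.sin(a)]);Y=np.array([-X[1],X[0]])
o=np.array([.455,-.3185])
for n,z,pts in [('plate',.004,[(270,147),(358,147)]),('rim',.030,[(281,165),(349,165)]),('loose',zt,[(252,210),(376,210),(257,317),(371,317)])]:
    for q in pts:
        p=onplane(f,*q,z)[:2]; print(n,q,np.round(p,4),'local mm',np.round([(p-o)@X*1e3,(p-o)@Y*1e3],1))
```

```text
plate (270, 147) [ 0.4052 -0.2876] local mm [-41.4  41.4]
plate (358, 147) [ 0.4863 -0.2685] local mm [41.9 41.6]
rim (281, 165) [ 0.4204 -0.2962] local mm [-28.6  29.6]
rim (349, 165) [ 0.4783 -0.2825] local mm [30.9 29.7]
loose (252, 210) [ 0.4193 -0.292 ] local mm [-28.7  34. ]
loose (376, 210) [ 0.476  -0.2786] local mm [29.6 34.1]
loose (257, 317) [ 0.4321 -0.3515] local mm [-29.9 -26.9]
loose (371, 317) [ 0.4912 -0.3375] local mm [ 30.9 -26.7]
```

View pics/w15c.png

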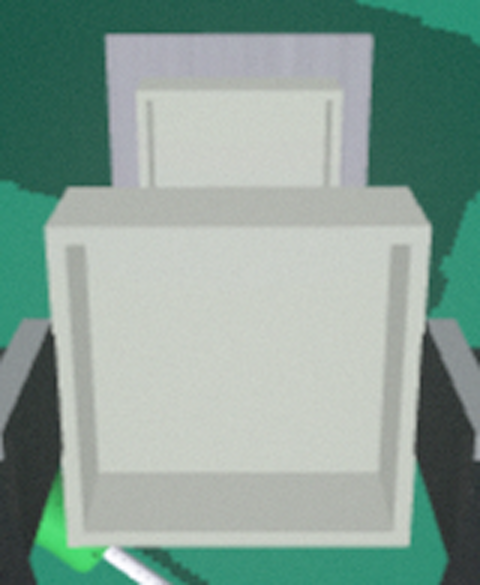

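Wrist view: both dishes are square to each other, and the loose one is 4 mm too far along local +y. Correcting and lowering to just above the mouth.

{"name": "send_rows", "arguments": {
  "targets": [
    {"translation": [1, 0.04, 0.4], "delta_rot": [0, 0, 0], "grip": 0.5},
    {"translation": [4, 0.04, 0.4], "delta_rot": [0, 0, 0], "grip": 0.5},
    {"translation": [7, 0.04, 0.4], "delta_rot": [0, 0, 0], "grip": 0.5},
    {"translation": [8.6, 0.04, 0.4], "delta_rot": [0, 0, 0], "grip": 0.5},
    {"translation": [9.2, 0.04, 0.4], "delta_rot": [0, 0, 0], "grip": 0.5},
    {"translation": [9.2, 0.04, 0.4], "delta_rot": [0, 0, 0], "grip": 0.5},
    {"translation": [9.2, 0.04, 0.4], "delta_rot": [0, 0, 0], "grip": 0.5},
    {"translation": [9.2, 0.04, 0.4], "delta_rot": [0, 0, 0], "grip": 0.5}
  ]
}}

```text
time_s: 22.95
position: [0.4564, -0.3201, 0.0583]
tool_rot: [39.0, 89.9, -37.8]
wrist_force: [-1.0, -0.8, -0.3]
width: 0.692
```

Run:
```python
from h import *
import pickle
f=grab_frame('wrist'); save(f,'w16.png'); pickle.dump(f,open('w16.pkl','wb'))
cv2.imwrite('pics/w16c.png',cv2.resize(f['img'][135:330,205:425],None,fx=3,fy=3,interpolation=cv2.INTER_CUBIC))
move(.4555,-.3185,.0464,13.2)
s=grab_frame('scene'); pickle.dump(s,open('s16.pkl','wb')); cv2.imwrite('pics/s16.png',cv2.resize(s['img'][180:320,100:280],None,fx=4,fy=4))
```

```text
t_s 23.00 pos [ 0.4563 -0.3201  0.0582] yaw 13.17 q7 13 w 0.692 F [-0.4 -0.  -0.2]
translation cm [ 1.18 -0.04 -0.17] rot [-0.001  0.001 -0.001] dist 12mm ang 0.1
```

View pics/w16c.png

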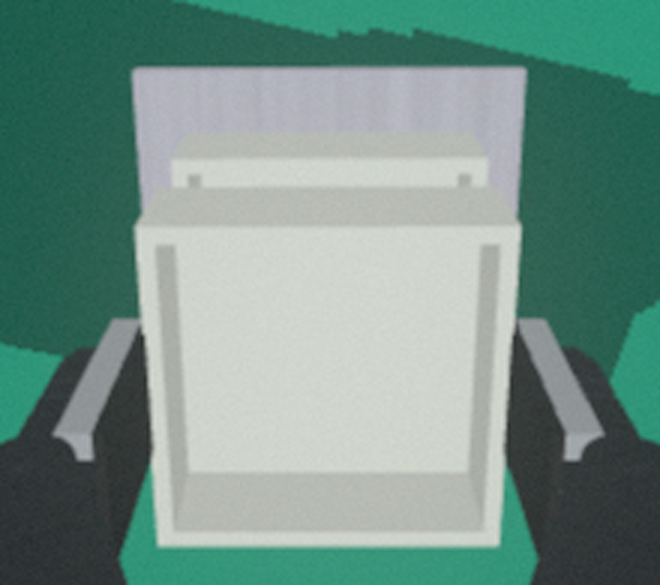

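View pics/s16.png

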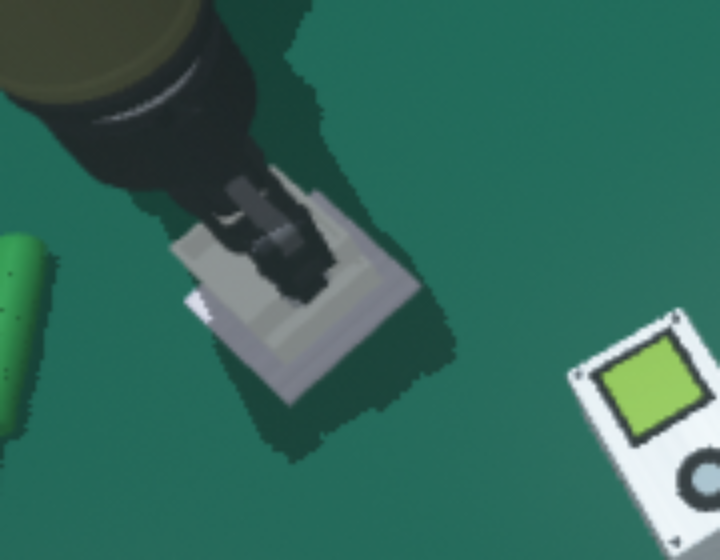

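Run:
```python
from h import *
import pickle; f=pickle.load(open('w16.pkl','rb'))
a=np.radians(13.2); X=np.array([np.cos(a),np.sin(a)]);Y=np.array([-X[1],X[0]]); o=np.array([.455,-.3185])
g=lambda x,y:(205+x/3,135+y/3)
for n,z,pts in [('plate',.004,[g(132,68),g(527,68)]),('rim',.030,[g(172,157),g(487,157)]),('loose',.0618,[g(136,226),g(520,226),g(157,545),g(500,545)])]:
    for q in pts:
        p=onplane(f,*q,z)[:2]; print(n,'local mm',np.round([(p-o)@X*1e3,(p-o)@Y*1e3],1))
```

```text
plate local mm [-41.3  42.2]
plate local mm [43.3 42.1]
rim local mm [-29.1  29.9]
rim local mm [31.  29.9]
loose local mm [-29.5  27.9]
loose local mm [30.8 27.9]
loose local mm [-29.8 -32.7]
loose local mm [ 31.2 -32.7]
```

Loose dish is 2.4 mm off in local y, within the play. I'll correct it, then lower.

{"name": "send_rows", "arguments": {
  "targets": [
    {"translation": [0, 0.02, -0.21], "delta_rot": [0, 0, 0], "grip": 0.5},
    {"translation": [0, 0.02, -0.21], "delta_rot": [0, 0, 0], "grip": 0.5},
    {"translation": [0.4, 0.02, -0.21], "delta_rot": [0, 0, 0], "grip": 0.5},
    {"translation": [0.7, 0.02, -0.21], "delta_rot": [0, 0, 0], "grip": 0.5},
    {"translation": [0.95, 0.02, -0.21], "delta_rot": [0, 0, 0], "grip": 0.5},
    {"translation": [1.1, 0.02, -0.21], "delta_rot": [0, 0, 0], "grip": 0.5},
    {"translation": [1.1, 0.02, -0.21], "delta_rot": [0, 0, 0], "grip": 0.5}
  ]
}}

```text
time_s: 23.92
position: [0.4558, -0.3177, 0.0466]
tool_rot: [47.8, 90.0, -29.1]
wrist_force: [0.7, -0.1, -0.5]
width: 0.691
```

Run:
```python
from h import *
f=grab_frame('wrist'); cv2.imwrite('pics/w17c.png',cv2.resize(f['img'][135:330,205:425],None,fx=3,fy=3,interpolation=cv2.INTER_CUBIC))
move(.4555,-.3185,.0464,13.2)
```

```text
t_s 23.98 pos [ 0.4557 -0.3177  0.0465] yaw 13.18 q7 12 w 0.690 F [-0.1  0.4 -1. ]
translation cm [ 0.01 -0.04  0.07] rot [-0. -0. -0.] dist 1mm ang 0.0
```

View pics/w17c.png

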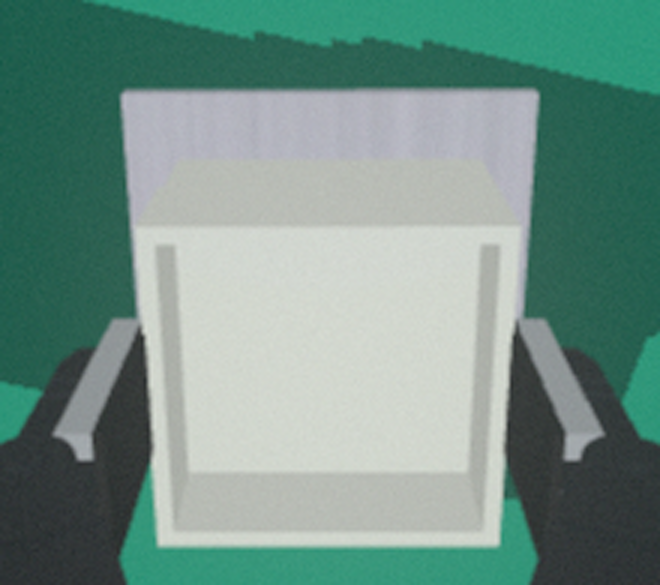

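The walls line up, but there is no contact force yet. Easing down.

{"name": "send_rows", "arguments": {
  "targets": [
    {"translation": [0.05, 0, 0.03], "delta_rot": [0, 0, 0], "grip": 0.5},
    {"translation": [0.1, 0, 0.03], "delta_rot": [0, 0, 0], "grip": 0.5},
    {"translation": [0.1, 0, 0.03], "delta_rot": [0, 0, 0], "grip": 0.5}
  ]
}}

```text
time_s: 24.35
position: [0.4558, -0.3178, 0.0464]
tool_rot: [1.3, 90.0, -75.5]
wrist_force: [-3.1, 2.4, 9.8]
width: 0.694
```

Contact at z = 0.0464 m, exactly the expected nested height. Releasing and retreating.

{"name": "send_rows", "arguments": {
  "targets": [
    {"translation": [0.07, 0, 0.03], "delta_rot": [0, 0, 0], "grip": 0.85},
    {"translation": [0.05, 0, 0.03], "delta_rot": [0, 0, 0], "grip": 1},
    {"translation": [0.05, 0, 0.03], "delta_rot": [0, 0, 0], "grip": 1},
    {"translation": [-2, 0, 0], "delta_rot": [0, 0, 0], "grip": 1},
    {"translation": [-6, 0, 0], "delta_rot": [0, 0, 0], "grip": 1},
    {"translation": [-12, 0, 0], "delta_rot": [0, 0, 0], "grip": 1},
    {"translation": [-18, 0, 4], "delta_rot": [0, 0, 0], "grip": 1},
    {"translation": [-20, 0, 9], "delta_rot": [0, 0, 0], "grip": 1},
    {"translation": [-20, -2, 14], "delta_rot": [0, 0, 0], "grip": 1},
    {"translation": [-20, -3, 16], "delta_rot": [0, 0, 0], "grip": 1}
  ]
}}

```text
time_s: 25.6
position: [0.4613, -0.4844, 0.2448]
tool_rot: [-67.2, 89.9, -144.3]
wrist_force: [0.1, 0.1, -0.9]
width: 1.005
```

Run:
```python
from h import *
import pickle
s=grab_frame('scene'); t=grab_frame('top'); save(s,'s20.png'); pickle.dump((s,t),open('fin.pkl','wb'))
cv2.imwrite('pics/t20.png',cv2.resize(t['img'][110:290,160:460],None,fx=2.6,fy=2.6))
st=sense(); print(st['time_s'],st['position'])
H=cv2.cvtColor(t['img'],cv2.COLOR_BGR2HSV)
for n,(a,b,c,d,h) in {'round':(254,133,283,160,29),'sink':(330,136,357,162,29),'stand':(402,192,456,244,50)}.items():
    m=np.zeros((400,640),np.uint8); k=(H[...,1]<25)&(H[...,2]>215) if n!='stand' else (H[...,1]<15)&(H[...,2]>200)
    m[b:d,a:c]=k[b:d,a:c]; m=cv2.morphologyEx(m,cv2.MORPH_CLOSE,np.ones((5,5)))
    q=max(cv2.findContours(m,cv2.RETR_EXTERNAL,cv2.CHAIN_APPROX_NONE)[0],key=cv2.contourArea).reshape(-1,2)
    p=np.array([onplane(t,u,v,h/1000)[:2] for u,v in q],np.float32); print(n,cv2.minAreaRect(p))
W=cloud(s)
for n,x,y,lo,hi in [('lens',.651,.001,.046,.062),('sink',.6464,-.0985,.022,.036),('round',.6548,.101,.022,.036),('nest',.456,-.318,.042,.06),('sa',.3725,.0773,.012,.03),('sb',.376,-.0735,.012,.03)]:
    print(n,end=' '); topdet(s,x,y,lo,hi,.045)
```

```text
25.7 [ 0.46115182 -0.48343281  0.24422236]
round ((0.6572349667549133, 0.09906768798828125), (0.07452372461557388, 0.06564715504646301), 88.40782928466797)
sink ((0.6420970559120178, -0.09978743642568588), (0.04778951406478882, 0.0521395169198513), 88.0337905883789)
stand ((0.4495227336883545, -0.30848565697669983), (0.07945940643548965, 0.08116375654935837), 13.239542961120605)
lens 376 rect [0.6466 0.0114] [0.0373 0.0662] 26.6 circ [0.649  0.0126] 0.0338 z nan px 361 229
sink 421 rect [ 0.6468 -0.0929] [0.0497 0.0569] 74.4 circ [ 0.6488 -0.0934] 0.0365 z nan px 320 260
round 204 rect [0.6588 0.1023] [0.0639 0.0583] 47.0 circ [0.6581 0.1068] 0.0369 z 0.0253 px 398 211
nest 334 rect [ 0.4571 -0.3142] [0.059  0.0653] 13.0 circ [ 0.4582 -0.3171] 0.0408 z nan px 169 244
sa 46 rect [0.3719 0.0652] [0.0641 0.0207] 90.0 circ [0.3678 0.0652] 0.0328 z 0.0181 px 308 139
sb 36 rect [ 0.3755 -0.0669] [0.0083 0.0272] 48.9 circ [ 0.3749 -0.0676] 0.0137 z 0.0166 px 259 168
```

View pics/s20.png

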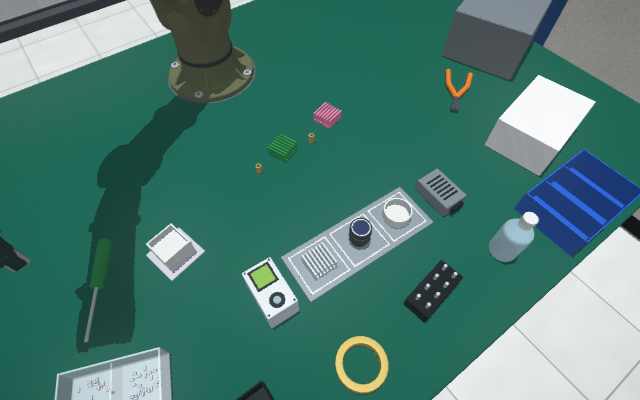

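View pics/t20.png

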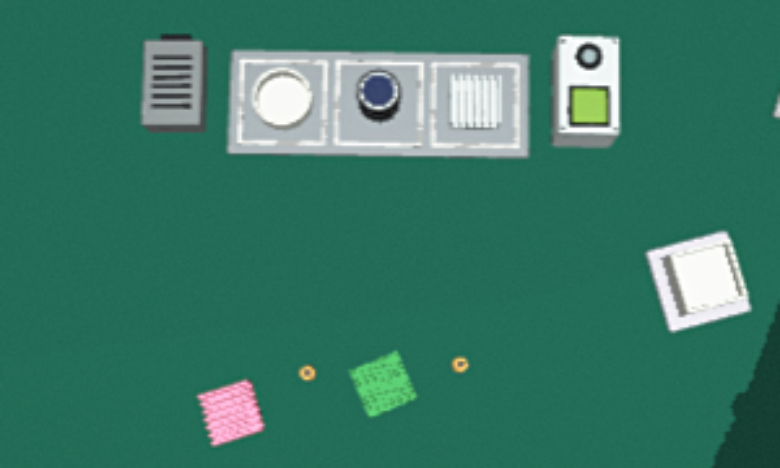

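Both views show everything in place and the standoffs unmoved at (308,139) and (259,168). My masks mixed in the outlines, so I'll check centring more carefully from zoomed crops.

Run:
```python
from h import *
import pickle
s,t=pickle.load(open('fin.pkl','rb'))
cv2.imwrite('pics/t21.png',cv2.resize(t['img'][125:175,242:370],None,fx=6,fy=6,interpolation=cv2.INTER_CUBIC))
cv2.imwrite('pics/s21.png',cv2.resize(s['img'][185:302,280:435],None,fx=5,fy=5,interpolation=cv2.INTER_CUBIC))
cv2.imwrite('pics/s22.png',cv2.resize(s['img'][215:285,140:212],None,fx=8,fy=8,interpolation=cv2.INTER_CUBIC))
# predicted pixels of ideal features
c=np.array([.6507,.0013]); a=np.radians(-2.45); X=np.array([np.cos(a),np.sin(a)]);Y=np.array([-X[1],X[0]])
```

```text
(no output)
```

View pics/t21.png

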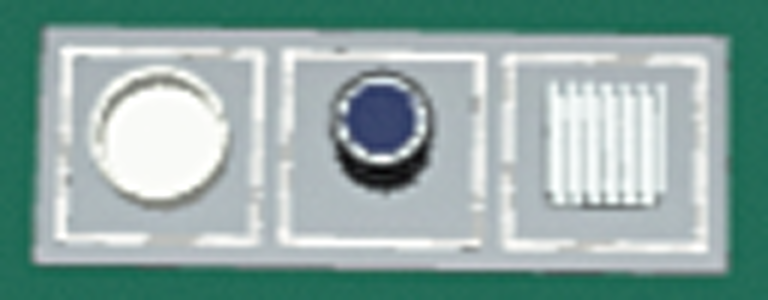

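View pics/s21.png

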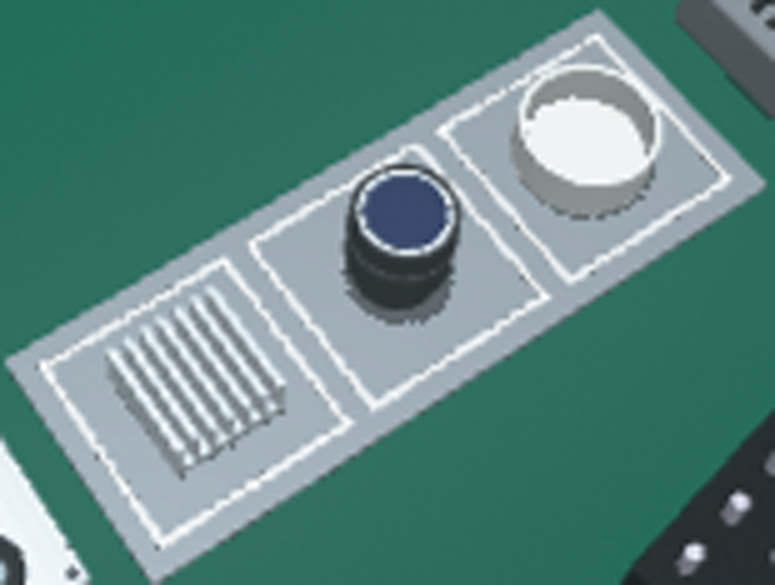

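View pics/s22.png

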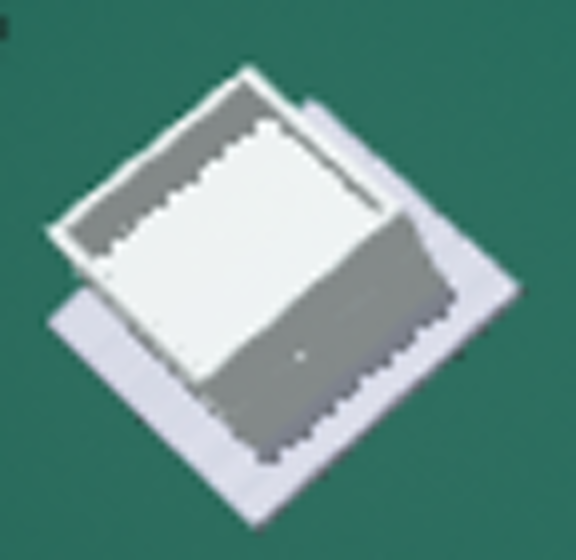

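Run:
```python
from h import *
import pickle
s,t=pickle.load(open('fin.pkl','rb'))
g=lambda x,y:(242+x/6-.4,125+y/6-.4); k=lambda x,y:(280+x/5-.4,185+y/5-.4); m=lambda x,y:(140+x/8-.4,215+y/8-.4)
F={'round':[(56,48),(266,50),(57,245),(264,245)],'lens':[(282,50),(488,55),(280,247),(485,250)],'sink':[(502,55),(710,58),(502,250),(707,252)]}
FS={'round':[(598,35),(732,180),(572,283),(438,130)],'lens':[(415,145),(549,297),(373,409),(248,243)],'sink':[(227,260),(352,424),(160,548),(40,368)]}
O={'round':((159,136),.029),'lens':((382,119),.053),'sink':((605,143),.029)}
OS={'round':((589,125),.029),'lens':((404,210),.053),'sink':((196,377),.029)}
for n in F:
    a=np.mean([onplane(t,*g(*p),.003)[:2] for p in F[n]],0); b=onplane(t,*g(*O[n][0]),O[n][1])[:2]
    c=np.mean([onplane(s,*k(*p),.003)[:2] for p in FS[n]],0); d=onplane(s,*k(*OS[n][0]),OS[n][1])[:2]
    print(n,'top field',a.round(4),'obj',b.round(4),'d mm',((b-a)*1e3).round(1),'| scene field',c.round(4),'obj',d.round(4),'d',((d-c)*1e3).round(1))
pl=np.mean([onplane(s,*m(*p),.004)[:2] for p in [(50,322),(256,525),(521,288),(312,100)]],0)
rm=[onplane(s,*m(*p),.050)[:2] for p in [(247,66),(45,231),(198,382),(402,207)]]
print('plate',pl,'nest rim',np.mean(rm,0),'sides',[round(np.linalg.norm(rm[i]-rm[i-1])*1e3,1) for i in range(4)])
W=cloud(s); 
for q in [(247,66),(45,231),(198,382),(402,207)]:
    u,v=m(*q); z=W[int(v)-2:int(v)+3,int(u)-2:int(u)+3,2]; print('rim z',np.nanmax(z).round(4))
```

```text
round top field [0.6533 0.1001] obj [0.6509 0.0984] d mm [-2.4 -1.7] | scene field [0.6562 0.1029] obj [0.6555 0.1001] d [-0.6 -2.8]
lens top field [ 6.489e-01 -3.000e-04] obj [ 6.491e-01 -5.000e-04] d mm [ 0.2 -0.2] | scene field [0.6515 0.0023] obj [0.6502 0.002 ] d [-1.4 -0.3]
sink top field [ 0.6446 -0.0999] obj [ 0.6422 -0.0982] d mm [-2.4  1.7] | scene field [ 0.6476 -0.0977] obj [ 0.6505 -0.0991] d [ 2.8 -1.4]
plate [ 0.45714774 -0.31721809] nest rim [ 0.45604057 -0.31721911] sides [np.float64(60.0), np.float64(59.8), np.float64(59.8), np.float64(60.0)]
rim z 0.0517
rim z 0.0518
rim z 0.0521
rim z 0.0521
```

All within about 2–3 mm, which is the reading noise. The nested rim measures 60 mm on every side when projected at z = 50 mm, so it is fully seated. Handing in.

```bash
python3 -c "
from workcell import workorder, sense
print(workorder.close_job()); print(sense()['time_s'])"
```

```text
the job is handed in; nothing more can be done
None
the job is handed in; nothing more can be done
```

The kit is set out and I handed the job in at about 25.7 s. The lens barrel is in the middle field, the heat sink in the housing-side (−y) field, and the round dish in the power-unit-side (+y) field. The square dish was last, nested on the fixed one. Each was released only after I felt light contact (3 to 10 N).

**Centring:** the lens barrel reads within 1.5 mm of its field centre in both the top and scene views. The heat sink and round dish read within about 3 mm. The two views disagree with each other by 2–5 mm there. An automatic colour-mask check just before was unusable because it mixed in the white outlines, so these figures are from pixels read by eye.

**Nesting:** contact came at exactly the predicted height of 46.4 mm. The dish rim measured 60 mm on each side when projected at the 50 mm nested height, and its depth reading was about 52 mm. The dish is within about 1 mm of the plate's centre.

**Standoffs:** in the last pictures both show at the same pixels as at the start. The gripper was open and well clear of everything.

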